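Put the welded post feet in the blast cabinet and hang up the ear defenders

TASK

Clear the welding bench: slide the cover of the blue blast cabinet fully open, put every welded post foot on the bench in through the slot (it has to be tilted to pass) so that each stands upright with its plate flat on the cabinet floor, then slide the cover fully closed. Hang both ear defenders over the free-standing bar, so that the headband rests on the bar with one cup hanging on either side of it. Do not knock over the spray can or the cordless drill.

Things in the scene. Friction and masses are not known exactly. Their poses are not given: they have to be found in the camera images.
- cabinet: low blue steel blast cabinet, fixed, 166 (x) x 358 (y) x 131 mm tall. Origin on the bench directly under the centre of the slot in its top; x points away from the robot, across the slot; y along the slot. Outer front face at x -93, rear at +73. Inside: floor at z 4 mm, front wall at x -89, rear wall at +69, end walls at y -175 and +175: room for three post feet side by side along y
- slot (a point): centre of the slot, level with the cabinet's top, 131 mm above the bench; axes as the cabinet's. The slot is 68 mm wide (x -34 to +34) and 350 mm long in y; the roof round it is 3 mm thick. A post foot with its toe to -x, tilted some 25 degrees toe down, goes in toe first under the front roof, then is turned upright
- cover (a joint): steel cover sliding over the slot along the cabinet's x: 0 is fully closed, up to 0.082 m fully open (moved away from the robot); it takes about 3 N to slide and stays where it is left. It is 80 mm wide (x) and 4 mm thick on the cabinet's top
- cover_handle (a point): middle of the cover's round bar handle, bar 10 mm thick and 100 mm long along the cabinet's y, its axis 34 mm above the cabinet's top (30 mm above the cover); moves with the cover, lies in the middle of the cover's width
- rail: free-standing hanging bar, fixed: a steel bar of 20 x 20 mm section, 240 mm long along this frame's y, on a post at each end (14 mm thick, at y -113 and +113); origin on the bench under the bar's middle; x across the bar, z up
- rail_top (a point): middle of the bar's top face, 150 mm above the bench; axes as the hanging bar's
- spraycan: aluminium spray can with a white label and cap, diameter 56, height 140 mm, standing loose; origin at its base centre. Not to be knocked over
- drill: cordless drill standing on its battery, about 165 x 75 x 195 mm; origin at the battery's base centre. Not to be knocked over
- foot1_mid (a point): welded steel post foot standing on its base plate (90 x 80 x 6 mm), about 0.45 kg, 115 mm tall in all. Its 25 mm square post is off-centre: from the post's axis the plate runs 67.5 mm to -x (the toe), 22.5 mm to +x, 40 mm to either side (y). This point is on the post's axis 57.5 mm above the plate's underside; z up the post; post faces lie along x and y
- foot2_mid (a point): welded steel post foot standing on its base plate (90 x 80 x 6 mm), about 0.45 kg, 115 mm tall in all. Its 25 mm square post is off-centre: from the post's axis the plate runs 67.5 mm to -x (the toe), 22.5 mm to +x, 40 mm to either side (y). This point is on the post's axis 57.5 mm above the plate's underside; z up the post; post faces lie along x and y
- foot3_mid (a point): welded steel post foot standing on its base plate (90 x 80 x 6 mm), about 0.45 kg, 115 mm tall in all. Its 25 mm square post is off-centre: from the post's axis the plate runs 67.5 mm to -x (the toe), 22.5 mm to +x, 40 mm to either side (y). This point is on the post's axis 57.5 mm above the plate's underside; z up the post; post faces lie along x and y
- ear1_pad (a point): pair of rigid ear defenders standing on its cups: 146 (x) x 58 (y) x 123 mm tall, 0.26 kg. The arch lies in the x-z plane; gap between the cups 82 mm; headband's underside 105 mm above the cups' underside. This point: centre of the grey crown pad (44 x, 34 y, 18 mm z), 114 mm above the cups' underside; can be gripped across its 34 mm width
- ear2_pad (a point): pair of rigid ear defenders standing on its cups: 146 (x) x 58 (y) x 123 mm tall, 0.26 kg. The arch lies in the x-z plane; gap between the cups 82 mm; headband's underside 105 mm above the cups' underside. This point: centre of the grey crown pad (44 x, 34 y, 18 mm z), 114 mm above the cups' underside; can be gripped across its 34 mm width

How it is judged:
By the outcome, as a careful person would: the job done as asked, in the order asked, and still so for the second after the job is handed in, with the robot touching nothing.
Of foot1, foot2, foot3 only 2 to 3 are there at a start; the rules pass over those that are not, and their reading is None.
At some moment in a run one of foot1, foot2, foot3 may be knocked a few centimetres aside while the robot is not near it.
It also fails if it takes over 210 s, if anything falls off the work surface, if the arm or the gripper's body presses on something with over 40 N, if the wrist force passes 120 N, or if a joint passes its speed limit or range.

ROBOT

A 6-joint arm with a two-finger parallel gripper is mounted at the origin on the work surface. World frame = base frame: x ahead of the robot, y to its left, z up, the work surface at z = 0. Lengths are in m, angles in rad, forces in N, time in s.
With the tool pointing down it reaches from about 0.25 to 0.725 m from the base axis. Payload 4 kg.
Tool frame: the origin (TCP) lies between the finger pads; the fingertips stand 25 mm ahead of it and the grasp point (between the pads) lies 6 mm ahead of it; z points along the fingers, y is the line along which they close (so a half turn about z gives the same grasp; the last joint's range is limited). The gripper opens to 85 mm and grips with 20 to 120 N. Pads are 22 mm wide; open, the fingers measure 114 mm over their backs; the gripper's body (76 mm by 85 mm) begins 54 mm behind the grasp point. The pads swing forward as they close: fully open they stand 13 mm farther back than shut.
Start: joints at [1.273, 0.241, 0.005, 1.335, 0, 1.571], TCP at [0.147, 0.478, 0.256] pointing down, gripper open.
Joint ranges: [-2.72, 2.72], [-1.05, 1.87], [-1.09, 1.28], [-1.99, 2.15], [-1.42, 1.44], [-3.14, 3.14]. Speed limits (rad/s): [2.79, 2.79, 3.14, 3.14, 3.14, 3.14].

INTERFACE

Orientations are given as a unit quaternion [x, y, z, w].
In Python, from workcell import bot gives the robot as it stands. The module is installed in compiled form; this text tells all that it offers.
- The arm moves only by the shell command python3 -m pendant 'ROWS'. ROWS is JSON, one flat list of numbers, 7 for each row, row after row: the shift along the tool's x, y, z normalised to -1 to 1, where 1 is 0.5 m, then the turn, a rotation vector about the tool's x, y, z normalised to -1 to 1, where 1 is 180 degrees, then the opening, from 0 (shut) to 1 (fully open). In form: [tx, ty, tz, ax, ay, az, fingers, tx, ty, tz, ax, ay, az, fingers, ...]. A call has exactly 10 rows; each row is the pose to reach, as a shift and turn from the pose commanded when the call began, along the tool's axes at that moment, turning the shorter way round; what a row does not reach only later rows make up. A row lasts 1/12 s, in which the tool goes at most 41.7 mm and 7.16 degrees, less where a joint would pass 70% of its speed; a pose out of reach is approached as far as the arm can. A call with a number of a shift or a turn outside -1 to 1 is refused whole. A call with a gripper value outside its range is refused whole. The fingers move at their own pace and stop on an object; the grip force is fixed at half the most. Time passes only in rows, so rows that repeat a pose let the fingers close, or fill a call up. It gives the time, the measured TCP pose, the force, the opening and the grip force at its end, in the units of the state.
- bot.get_obs(): the state, without advancing time (a new reading comes with each control period).
- bot.camera(name): name is "scene" or "top" or "wrist"; returns a dict with "pixels" (420x560x3 uint8, red, green, blue), "mtx" (3x3 intrinsics, pixels), "k1" (the pictures are not rectified: a ray, as slopes to the right and down, at radius r is drawn at 1 + k1 r^2 times it, then the intrinsics apply), "cam_to_world" (4x4, takes a point from camera to world coordinates); the wrist camera has in their place "hand_eye" (4x4, takes a point from camera to tool coordinates, whose origin is the TCP and whose axes are the flange's). Camera axes: x right, y up, looking along -z (the intrinsics and any distortion apply to the point x, -y, -z); pixel columns grow to the right and rows downward; lengths in m; the calibration is good to about 2 mm. A picture is of the moment at which its call begins: read the wrist's pose just before it. There is no depth.
- bot.job_done(): hands the job in; it is judged then, once.
The state is a dict: "clock": time; "joint_pos": joint angles; "joint_vel": joint speeds; "tau": joint torques, N m; "eef_pos": TCP position; "tool_rot": TCP orientation; "ft_force": force on the tool from outside, world axes, zero at the start; "ft_torque": the same for the moment, N m; "grip_width": finger opening in m; "grasp_force": force on a finger pad.
Only numpy, scipy, OpenCV 4.12 (cv2) and the standard library are available. Lean on these libraries where they do the work, as an engineer would, in place of code of your own. Each camera call takes 0.05 s, during which the arm holds its last target. There are 200 camera calls.

## Working session

There is one attempt and no reset: what is moved stays moved. The work goes in short steps, Python scripts to look and compute and a shell command to move; the robot and the scene stay as the last step left them, time stands still between calls to the robot, and variables do not carry over. Pictures are saved under pics/ and viewed, at most 14 in all, crops included, and the job is handed in when it is done.

```bash
mkdir -p pics
cat > h.py <<'E'
import numpy as np, cv2, json
from scipy.spatial.transform import Rotation as R
from workcell import bot
def snap(name,fn=None):
    o=bot.get_obs(); c=bot.camera(name)
    if 'cam_to_world' in c: T=np.array(c['cam_to_world'])
    else:
        W=np.eye(4); W[:3,:3]=R.from_quat(o['tool_rot']).as_matrix(); W[:3,3]=o['eef_pos']; T=W@np.array(c['hand_eye'])
    if fn: cv2.imwrite('pics/'+fn,cv2.cvtColor(c['pixels'],cv2.COLOR_RGB2BGR))
    return dict(img=c['pixels'],K=np.array(c['mtx']),k1=c['k1'],T=T)
def ray(c,u,v):
    p=cv2.undistortPoints(np.array([[[u,v]]],float),c['K'],np.array([c['k1'],0,0,0.]))[0,0]
    d=c['T'][:3,:3]@np.array([p[0],-p[1],-1]); return c['T'][:3,3],d
def onz(c,u,v,z):
    o,d=ray(c,u,v); return o+d*(z-o[2])/d[2]
def proj(c,P):
    q=np.linalg.inv(c['T'])@np.append(P,1); x,y=q[0]/-q[2],-q[1]/-q[2]; r=1+c['k1']*(x*x+y*y)
    return c['K'][:2,:2]@np.array([x*r,y*r])+c['K'][:2,2]
def go(P,Rt,frm=None):
    """print row for target TCP pose, from present pose"""
    o=bot.get_obs(); R0=R.from_quat(o['tool_rot']); 
    t=R0.inv().apply(np.array(P)-o['eef_pos'])/0.5; a=(R0.inv()*Rt).as_rotvec()/np.pi
    print(np.round(t,4),np.round(a,4), 'rows>=',np.ceil(max(np.linalg.norm(t)*500/41.7,np.linalg.norm(a)*180/7.16)))
E
python3 - <<'E'
from h import *
for n in('top','scene'):
    c=snap(n,n+'0.png'); print(n,c['T'].round(3).tolist(),c['K'].tolist(),c['k1'])
o=bot.get_obs();print({k:np.round(v,3).tolist() for k,v in o.items()})
E
```

```text
top [[0.007, 0.982, -0.191, 0.174], [-1.0, 0.01, 0.013, 0.085], [0.015, 0.191, 0.981, 1.813], [0.0, 0.0, 0.0, 1.0]] [[546.537698208024, 0.0, 283.3363372849309], [0.0, 546.537698208024, 216.3453955707826], [0.0, 0.0, 1.0]] -0.052595036678657316
scene [[-0.007, -0.755, 0.656, 1.12], [1.0, -0.005, 0.005, 0.095], [0.0, 0.656, 0.755, 0.837], [0.0, 0.0, 0.0, 1.0]] [[382.28636690017447, 0.0, 279.2069083516911], [0.0, 382.28636690017447, 211.36889889665227], [0.0, 0.0, 1.0]] -0.025297764836869758
{'clock': 0.1, 'joint_pos': [1.273, 0.241, 0.004, 1.335, 0.0, 1.571], 'joint_vel': [-0.0, -0.002, 0.003, -0.001, 0.001, 0.0], 'tau': [0.001, -37.314, 25.301, 0.011, 0.0, 0.0], 'eef_pos': [0.147, 0.478, 0.256], 'tool_rot': [0.148, 0.989, -0.001, -0.0], 'ft_force': [0.063, 0.285, 0.155], 'ft_torque': [-0.02, -0.005, -0.009], 'grasp_force': 0.0, 'grip_width': 0.086}
```

View pics/top0.png

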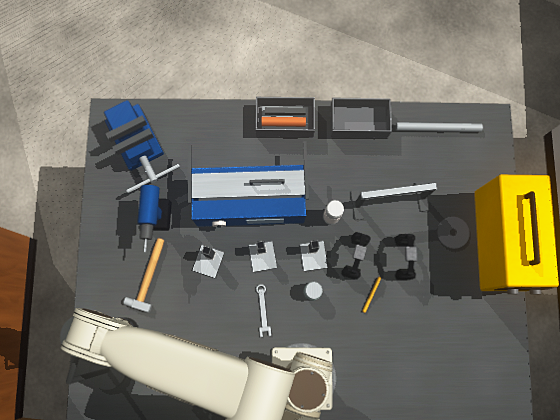

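View pics/scene0.png

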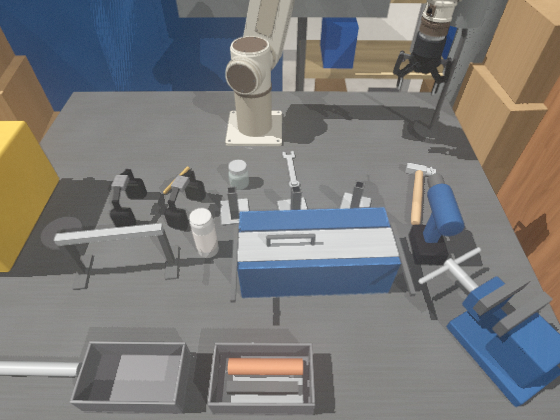

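The top view shows three feet near (207,260), (262,255) and (313,257). The cabinet is at (249,195), the spray can at (335,211), the drill at (148,210), the ears at (353,255) and (405,256), and the rail at (400,190).

Run:
```python
from h import *
i=cv2.imread('pics/top0.png')
cv2.imwrite('pics/t0c.png',cv2.resize(i[160:310,180:445],None,fx=3,fy=3,interpolation=cv2.INTER_CUBIC))
```

```text
(no output)
```

View pics/t0c.png

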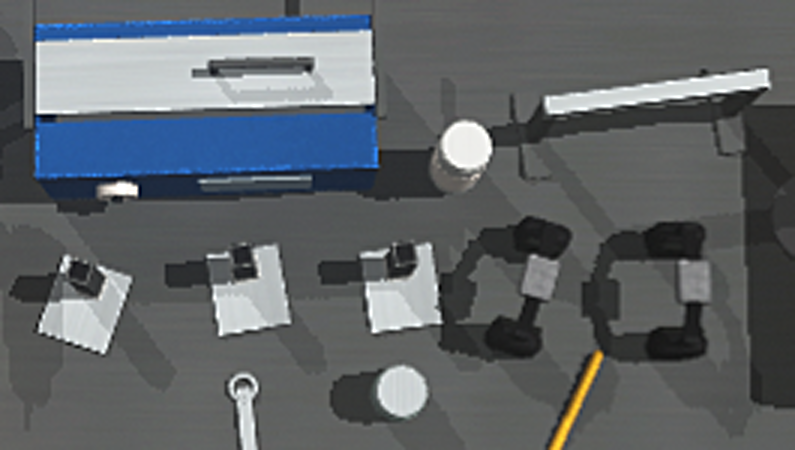

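```bash
python3 - <<'E'
from h import *
c=snap('top')
def P(u,v,z): return onz(c,180+u/3,160+v/3,z)[:2].round(4)
def show(n,z,pts): print(n,[P(u,v,z).tolist() for u,v in pts])
show('cab top',.131,[(36,176),(377,165),(373,15),(36,25)])
show('cover',.135,[(37,114),(375,104),(373,28),(37,38)])
show('handle',.165,[(210,66),(313,62)])
show('spray',.14,[(465,145)])
show('rail top',.15,[(546,112),(543,98),(768,70),(769,84)])
show('A',.006,[(68,255),(131,277),(106,354),(38,330)])
show('B',.006,[(206,255),(277,243),(290,325),(219,336)])
show('C',.006,[(360,252),(432,243),(440,326),(371,333)])
show('post tops',.115,[(85,272),(243,258),(401,258)])
show('ears pad',.123,[(539,280),(694,281)])
show('ear cups',.04,[(543,237),(513,335),(676,238),(677,341)])
E
python3 - <<'E'
# 2D plan: foot (x,z of post base underside, tilt), maximise clearance
import numpy as np,heapq
from scipy.spatial import cKDTree
def rect(x0,x1,z0,z1,s=.003):
    a,b=np.meshgrid(np.linspace(x0,x1,max(2,int((x1-x0)/s)+2)),np.linspace(z0,z1,max(2,int((z1-z0)/s)+2)));return np.c_[a.ravel(),b.ravel()]
obs=np.vstack([rect(-.093,-.034,.128,.131,.0015),rect(.034,.122,.128,.135,.0015),rect(-.093,-.089,0,.131),rect(.069,.073,0,.131),rect(-.093,.073,-.01,.004),rect(.077,.087,.135,.170)])
t=cKDTree(obs)
g=.092
body=np.vstack([rect(-.0675,.0225,0,.006,.0015),rect(-.0125,.0125,0,.115,.0025),rect(-.011,.011,g-.019,g+.054),rect(-.0425,.0425,g+.054,g+.12,.004)])
xs=np.arange(-.08,.081,.004);zs=np.arange(.005,.161,.004);th=np.radians(np.arange(0,46,2.5))
C=np.zeros((len(xs),len(zs),len(th)))
for k,a in enumerate(th):
    B=body@np.array([[np.cos(a),-np.sin(a)],[np.sin(a),np.cos(a)]])  # placeholder
    X=body[:,0]*np.cos(a)-body[:,1]*np.sin(a); Z=-(-body[:,0])*np.sin(a)+body[:,1]*np.cos(a)
    for i,x in enumerate(xs):
        for j,z in enumerate(zs): C[i,j,k]=t.query(np.c_[X+x,Z+z])[0].min()
# floor contact allowed: low clearance near the goal is natural. widest path
S=(int(np.argmin(abs(xs-0))),len(zs)-1,0);G=(int(np.argmin(abs(xs-0))),1,0)
for need in (.012,.010,.009,.008,.007,.006,.005,.004,.003):
    ok=lambda n:C[n]>min(need,max(.0005,zs[n[1]]-.0045))
    D={S:0};pr={};q=[(0,S)];done=False
    while q:
        d,n=heapq.heappop(q)
        if n==G: done=True;break
        if d>D[n]: continue
        for e in [(1,0,0),(-1,0,0),(0,1,0),(0,-1,0),(0,0,1),(0,0,-1),(1,-1,0),(-1,-1,0),(1,0,-1),(-1,0,1),(1,0,1),(-1,0,-1),(0,-1,1),(0,-1,-1),(1,-1,-1),(-1,-1,-1)]:
            m=tuple(np.add(n,e))
            if min(m)<0 or m[0]>=len(xs) or m[1]>=len(zs) or m[2]>=len(th) or not ok(m): continue
            w=d+np.sqrt(e[0]**2+e[1]**2+e[2]**2)+.004/C[m]
            if w<D.get(m,1e9): D[m]=w;pr[m]=n;heapq.heappush(q,(w,m))
    if done: break
print(need,done)
n=G;p=[]
while n!=S: p.append(n);n=pr[n]
for n in p[::-1]: print((round(xs[n[0]]*1e3),round(zs[n[1]]*1e3),np.degrees(th[n[2]]).round(1),round(C[n]*1e3,1)),end=' ')
E
```

```text
cab top [[0.4916, 0.3479], [0.5069, -0.008], [0.6699, -0.0039], [0.6549, 0.3545]]
cover [[0.557, 0.3489], [0.5715, -0.0057], [0.6544, -0.0037], [0.6395, 0.3522]]
handle [[0.603, 0.167], [0.6085, 0.0602]]
spray [[0.5274, -0.0996]]
rail top [[0.5614, -0.1837], [0.5764, -0.1808], [0.6096, -0.4201], [0.5944, -0.4205]]
A [[0.4263, 0.3285], [0.4024, 0.2579], [0.317, 0.283], [0.3426, 0.3587]]
B [[0.4278, 0.1752], [0.442, 0.0965], [0.3508, 0.0812], [0.338, 0.1592]]
C [[0.4328, 0.0041], [0.4436, -0.0762], [0.3511, -0.0845], [0.3427, -0.0082]]
post tops [[0.3934, 0.2955], [0.4097, 0.1311], [0.4113, -0.034]]
ears pad [[0.3883, -0.1771], [0.3885, -0.3396]]
ear cups [[0.4463, -0.1952], [0.3386, -0.1606], [0.4465, -0.3422], [0.3333, -0.3395]]
0.01 True
(4, 157, np.float64(0.0), np.float64(23.2)) (8, 157, np.float64(2.5), np.float64(23.1)) (12, 157, np.float64(2.5), np.float64(22.9)) (16, 157, np.float64(2.5), np.float64(22.8)) (20, 157, np.float64(2.5), np.float64(22.6)) (24, 157, np.float64(5.0), np.float64(20.1)) (28, 157, np.float64(7.5), np.float64(17.2)) (32, 157, np.float64(10.0), np.float64
[... 1388 characters left out ...]
.float64(21.5)) (0, 69, np.float64(0.0), np.float64(21.5)) (0, 65, np.float64(0.0), np.float64(21.5)) (0, 61, np.float64(0.0), np.float64(21.5)) (0, 57, np.float64(0.0), np.float64(21.5)) (0, 53, np.float64(0.0), np.float64(21.5)) (0, 49, np.float64(0.0), np.float64(21.5)) (0, 45, np.float64(0.0), np.float64(21.5)) (0, 41, np.float64(0.0), np.float64(21.5)) (0, 37, np.float64(0.0), np.float64(21.5)) (0, 33, np.float64(0.0), np.float64(21.5)) (0, 29, np.float64(0.0), np.float64(21.5)) (0, 25, np.float64(0.0), np.float64(21.0)) (0, 21, np.float64(0.0), np.float64(17.0)) (0, 17, np.float64(0.0), np.float64(13.0)) (0, 13, np.float64(0.0), np.float64(9.0)) (0, 9, np.float64(0.0), np.float64(5.0))
```

```bash
cat >> h.py <<'E'
def ori(phi): # tool down, tool y at azimuth phi
    c,s=np.cos(phi),np.sin(phi); return R.from_matrix(np.array([[-s,c,0],[c,s,0],[0,0,-1]]).T)
E
python3 - <<'E'
from h import *
go([.50,.115,.32],ori(.043))
print(np.array(bot.camera('wrist')['hand_eye']).round(3))
E
```

```text
[-0.8885 -0.486  -0.128 ] [-5.000e-04  3.000e-04  3.915e-01] rows>= 13.0
[[-0.     0.961  0.276  0.071]
 [ 1.     0.    -0.    -0.001]
 [-0.     0.276 -0.961 -0.118]
 [ 0.     0.     0.     1.   ]]
```

```bash
python3 -m pendant '[-0.09,-0.05,-0.013,0,0,0.04,1,-0.18,-0.1,-0.026,0,0,0.08,1,-0.27,-0.15,-0.04,0,0,0.12,1,-0.36,-0.2,-0.05,0,0,0.16,1,-0.44,-0.25,-0.064,0,0,0.2,1,-0.53,-0.3,-0.077,0,0,0.235,1,-0.6,-0.33,-0.09,0,0,0.27,1,-0.65,-0.37,-0.1,0,0,0.31,1,-0.7,-0.4,-0.11,0,0,0.35,1,-0.74,-0.42,-0.12,0,0,0.39,1]'
python3 - <<'E'
from h import *
go([.50,.115,.32],ori(.043))
E
```

```text
clock: 1.03
eef_pos: [0.4305, 0.1761, 0.3141]
tool_rot: [0.692, 0.722, -0.0, -0.0]
ft_force: [0.2, 0.9, 0.6]
grip_width: 0.0856
grasp_force: 0.0
[-0.128   0.1335 -0.0119] [-0.0001  0.      0.0001] rows>= 3.0
```

```bash
python3 -m pendant '[-0.04,0.05,-0.004,0,0,0,1,-0.09,0.1,-0.01,0,0,0,1,-0.125,0.15,-0.012,0,0,0,1,-0.125,0.2,-0.012,0,0,0,1,-0.125,0.25,-0.012,0,0,0,1,-0.125,0.3,0,0,0,0,1,-0.125,0.32,0,0,0,0,1,-0.125,0.32,0,0,0,0,1,-0.125,0.32,0,0,0,0,1,-0.125,0.32,0,0,0,0,1]'
python3 - <<'E'
from h import *
c=snap('wrist','w1.png'); print(c['T'][:3,3],bot.get_obs()['eef_pos'])
E
```

```text
clock: 1.87
eef_pos: [0.5921, 0.1236, 0.3138]
tool_rot: [0.689, 0.725, -0.0, -0.0]
ft_force: [0.2, -0.9, 0.4]
grip_width: 0.0853
grasp_force: 0.0
[0.58736897 0.19314889 0.43197578] [0.59199929 0.12365343 0.31424427]
```

View pics/w1.png

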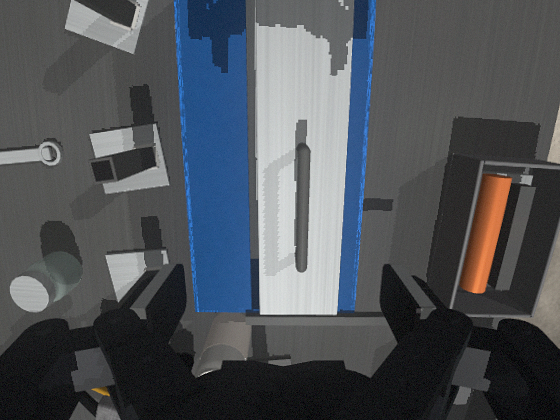

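The wrist view shows the handle from (305,147) to (301,268). The cabinet's front edge runs (176,20)-(197,310), its rear edge (373,20)-(357,310), and the cover's front edge is at about u=257.

Run:
```python
from h import *
c=snap('wrist')
for n,u,v,z in [('h',304,146,.165),('h',301,269,.165),('front',183,100,.131),('front',197,310,.131),('rear',370,80,.131),('rear',357,310,.131),('slotfront',248,100,.131),('slotfront',252,300,.131),('cov',256,100,.135),('cov',259,300,.135),('covr',351,100,.135),('covr',339,300,.135)]: print(n,onz(c,u,v,z).round(4))
```

```text
h [0.6054 0.1711 0.165 ]
h [0.61  0.064 0.165]
front [0.4997 0.2031 0.131 ]
front [ 0.5076 -0.0051  0.131 ]
rear [0.6608 0.2276 0.131 ]
rear [0.6745 0.0033 0.131 ]
slotfront [0.5565 0.2054 0.131 ]
slotfront [0.5649 0.01   0.131 ]
cov [0.5638 0.2056 0.135 ]
cov [0.5723 0.0128 0.135 ]
covr [0.6452 0.2099 0.135 ]
covr [0.6535 0.0167 0.135 ]
```

Run:
```python
from h import *
go([.6077,.1176,.172],ori(.043))
```

```text
[-0.0138  0.0306  0.2851] [ 0.0001 -0.      0.0023] rows>= 4.0
```

```bash
python3 -m pendant '[-0.014,0.03,0.07,0,0,0,1,-0.014,0.03,0.14,0,0,0,1,-0.014,0.03,0.2,0,0,0,1,-0.014,0.03,0.25,0,0,0,1,-0.014,0.03,0.285,0,0,0,1,-0.014,0.03,0.285,0,0,0,1,-0.014,0.03,0.285,0,0,0,0,-0.014,0.03,0.285,0,0,0,0,-0.014,0.03,0.285,0,0,0,0,-0.014,0.03,0.285,0,0,0,0]';  python3 -m pendant '[0,0,0,0,0,0,0,0,0,0,0,0,0,0,0,0,0,0,0,0,0,0,0,0,0,0,0,0,0,0.02,0,0,0,0,0,0,0.04,0,0,0,0,0,0,0.06,0,0,0,0,0,0,0.08,0,0,0,0,0,0,0.1,0,0,0,0,0,0,0.1,0,0,0,0,0]'
```

```text
clock: 2.8
eef_pos: [0.6092, 0.1176, 0.1736]
tool_rot: [0.689, 0.725, 0.002, 0.001]
ft_force: [-0.3, 0.5, 0.1]
grip_width: 0.0389
grasp_force: 0.0
clock: 3.63
eef_pos: [0.6601, 0.1197, 0.1724]
tool_rot: [0.689, 0.724, 0.001, 0.001]
ft_force: [2.3, 0.3, 3.4]
grip_width: 0.008
grasp_force: 59.7
```

```bash
python3 -m pendant '[0,0.01,0,0,0,0,0,0,0.02,0,0,0,0,0,0,0.026,0,0,0,0,0,0,0.03,0,0,0,0,0,0,0.03,0,0,0,0,0,0,0.032,0,0,0,0,0,0,0.034,0,0,0,0,0,0,0.034,0,0,0,0,0,0,0.034,0,0,0,0,0,0,0.034,0,0,0,0,0]'; python3 -m pendant '[0,0.001,0,0,0,0,0,0,0.002,0,0,0,0,0,0,0.003,0,0,0,0,0,0,0.004,0,0,0,0,0,0,0.004,0,0,0,0,0,0,0.005,0,0,0,0,0,0,0.006,0,0,0,0,0,0,0.006,0,0,0,0,0,0,0.006,0,0,0,0,0,0,0.006,0,0,0,0,0]'
```

```text
clock: 4.47
eef_pos: [0.675, 0.1203, 0.1724]
tool_rot: [0.689, 0.724, 0.0, 0.0]
ft_force: [-1.4, -1.7, 6.0]
grip_width: 0.0079
grasp_force: 59.9
clock: 5.3
eef_pos: [0.6763, 0.1204, 0.1724]
tool_rot: [0.689, 0.724, -0.001, -0.001]
ft_force: [-5.6, -1.0, 7.9]
grip_width: 0.008
grasp_force: 60.2
```

```bash
python3 -m pendant '[0,0.002,0,0,0,0,0,0,0.004,0,0,0,0,0,0,0.006,0,0,0,0,0,0,0.008,0,0,0,0,0,0,0.01,0,0,0,0,0,0,0.01,0,0,0,0,0,0,0.01,0,0,0,0,0,0,0.01,0,0,0,0,0,0,0.01,0,0,0,0,0,0,0.01,0,0,0,0,0]'
```

```text
clock: 6.13
eef_pos: [0.6765, 0.1204, 0.1723]
tool_rot: [0.689, 0.725, -0.005, -0.004]
ft_force: [-19.9, -2.7, 14.1]
grip_width: 0.0081
grasp_force: 61.0
```

```bash
python3 -m pendant '[0,-0.01,0,0,0,0,0,0,-0.01,0,0,0,0,0.3,0,-0.01,0,0,0,0,0.6,0,-0.01,0,0,0,0,1,0,-0.01,0,0,0,0,1,0,-0.01,-0.06,0,0,0,1,0,-0.01,-0.12,0,0,0,1,0,-0.01,-0.18,0,0,0,1,0,-0.01,-0.26,0,0,0,1,0,-0.01,-0.3,0,0,0,1]'
python3 - <<'E'
from h import *
c=snap('wrist','w2.png'); print(bot.get_obs()['joint_pos'].round(3) if hasattr(bot.get_obs()['joint_pos'],'round') else bot.get_obs()['joint_pos'])
go([.41,.13,.33],ori(np.pi/2))
go([.41,.13,.33],ori(-np.pi/2))
E
```

```text
clock: 6.97
eef_pos: [0.6788, 0.121, 0.3262]
tool_rot: [0.689, 0.724, 0.002, 0.002]
ft_force: [1.1, 1.2, 0.9]
grip_width: 0.0855
grasp_force: 0.0
[0.176 0.66  0.844 1.743 0.    1.697]
[ 0.0446 -0.5378 -0.0066] [ 0.0034  0.0025 -0.4841] rows>= 13.0
[ 0.0446 -0.5378 -0.0066] [ 0.0025 -0.0034  0.5158] rows>= 13.0
```

```bash
python3 -m pendant '[0.004,-0.05,0,0,0,-0.04,1,0.008,-0.1,0,0,0,-0.08,1,0.012,-0.16,0,0,0,-0.12,1,0.017,-0.22,0,0,0,-0.16,1,0.02,-0.28,0,0,0,-0.2,1,0.03,-0.34,0,0,0,-0.24,1,0.035,-0.4,0,0,0,-0.28,1,0.04,-0.46,0,0,0,-0.32,1,0.045,-0.5,0,0,0,-0.36,1,0.045,-0.54,0,0,0,-0.4,1]'; python3 -m pendant '[0,0,0,0,0,-0.04,1,0,0,0,0,0,-0.084,1,0,0,0,0,0,-0.084,1,0,0,0,0,0,-0.084,1,0,0,0,0,0,-0.084,1,0,0,0,0,0,-0.084,1,0,0,0,0,0,-0.084,1,0,0,0,0,0,-0.084,1,0,0,0,0,0,-0.084,1,0,0,0,0,0,-0.084,1]'
python3 - <<'E'
from h import *
c=snap('wrist','w3.png'); print(bot.get_obs()['joint_pos'])
go([.41,.13,.33],ori(np.pi/2))
E
```

```text
clock: 7.85
eef_pos: [0.4059, 0.1301, 0.3214]
tool_rot: [0.132, 0.991, 0.0, 0.0]
ft_force: [-0.1, -0.6, -0.6]
grip_width: 0.0854
grasp_force: 0.0
clock: 8.68
eef_pos: [0.4073, 0.1298, 0.3213]
tool_rot: [0.004, 1.0, -0.0, -0.0]
ft_force: [0.4, 0.8, 0.5]
grip_width: 0.0854
grasp_force: 0.0
[ 3.08636694e-01  7.56801250e-02 -2.48968103e-02  1.47037422e+00
 -1.24360512e-05  3.16078071e-01]
[-0.0055  0.0004 -0.0173] [-0.     -0.     -0.0024] rows>= 1.0
```

View pics/w3.png

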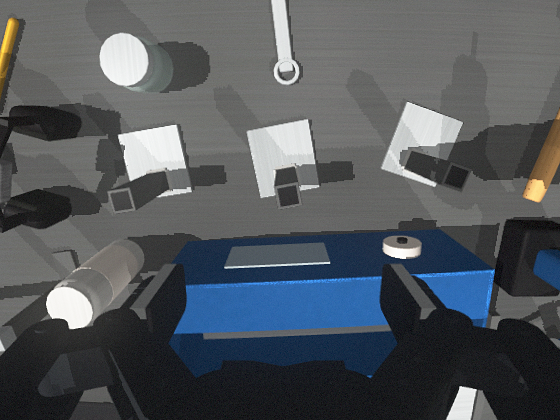

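The post tops are at (120,201) for C, (288,196) for B and (456,176) for A, with the white plates lying above them in the picture.

Run:
```python
from h import *
c=snap('wrist')
def show(n,top,t0,t1,h1):
    p=onz(c,*top,.115); a,b,h=[onz(c,*q,.006) for q in (t0,t1,h1)]
    y1=b-a; x1=h-b   # y dir (image right=+y), +x dir
    print(n,p.round(4),'len',np.linalg.norm(y1).round(4),np.linalg.norm(x1).round(4),'yaw',np.degrees([np.arctan2(-y1[0],y1[1]),np.arctan2(x1[1],x1[0])]).round(1))
show('B',(288,196),(247,130),(312,120),(319,185))
show('A',(456,176),(408,101),(463,124),(437,187))
show('C',(120,201),(118,137),(180,124),(191,190))
```

```text
B [0.414 0.135 0.115] len 0.0836 0.0847 yaw [8.1 7.2]
A [0.3943 0.3041 0.115 ] len 0.08 0.087 yaw [-20.3 -17. ]
C [ 0.4177 -0.0371  0.115 ] len 0.0846 0.0867 yaw [10.   4.9]
```

```bash
cat >> h.py <<'E'
CO=np.array([.591,.173,0]); CY=.043
def foot_tool(x,y,z,th,g=.098,gx=0):
    F=R.from_euler('z',CY)*R.from_euler('y',-th,degrees=True)
    p=CO+R.from_euler('z',CY).apply([x,y,z])+F.apply([gx,0,g])
    return p,F*R.from_euler('y',180,degrees=True)
E
python3 - <<'E'
from h import *
go([.413,.134,.098],ori(np.radians(98)))
go([.3943,.302,.098],ori(np.radians(71)))
go([.4165,-.0365,.098],ori(np.radians(97)))
E
```

```text
[-0.0115  0.0084  0.4467] [-0.     -0.     -0.0468] rows>= 6.0
[0.0284 0.3441 0.4467] [-0.     -0.      0.1032] rows>= 7.0
[-0.021  -0.3326  0.4467] [-0.     -0.     -0.0412] rows>= 7.0
```

```bash
python3 -m pendant '[-0.006,0.004,0.08,0,0,-0.03,1,-0.0115,0.0084,0.15,0,0,-0.047,1,-0.0115,0.0084,0.22,0,0,-0.047,1,-0.0115,0.0084,0.28,0,0,-0.047,1,-0.0115,0.0084,0.34,0,0,-0.047,1,-0.0115,0.0084,0.39,0,0,-0.047,1,-0.0115,0.0084,0.43,0,0,-0.047,1,-0.0115,0.0084,0.4467,0,0,-0.047,1,-0.0115,0.0084,0.4467,0,0,-0.047,1,-0.0115,0.0084,0.4467,0,0,-0.047,0]';  python3 -m pendant '[0,0,0,0,0,0,0,0,0,0,0,0,0,0,0,0,0,0,0,0,0,0,0,0,0,0,0,0,0,0,0,0,0,0,0,0,0,0,0,0,0,0,0,0,0,0,0,0,0,0,0,0,0,0,0,0,0,0,-0.02,0,0,0,0,0,0,-0.04,0,0,0,0]'
python3 - <<'E'
from h import *
for w in [(.04,0,.22,0),(.04,0,.20,30),(.036,0,.153,32.5),(.012,0,.137,32.5),(0,0,.125,25),(0,0,.085,0),(0,0,.006,0)]: go(*foot_tool(*w))
E
```

```text
clock: 9.62
eef_pos: [0.4133, 0.1341, 0.0984]
tool_rot: [-0.07, 0.998, -0.0, -0.0]
ft_force: [0.6, 0.0, 0.9]
grip_width: 0.075
grasp_force: 0.0
clock: 10.45
eef_pos: [0.4115, 0.1335, 0.1171]
tool_rot: [-0.07, 0.998, -0.0, -0.002]
ft_force: [0.6, 1.1, -4.4]
grip_width: 0.0246
grasp_force: 58.7
[-0.4447  0.0199 -0.4034] [-0.0003 -0.0012  0.031 ] rows>= 8.0
[-0.3474  0.0295 -0.3368] [ 0.0078 -0.1677  0.0304] rows>= 6.0
[-0.3325  0.031  -0.2383] [ 0.0085 -0.1816  0.0303] rows>= 5.0
[-0.2849  0.0357 -0.2061] [ 0.0085 -0.1816  0.0303] rows>= 5.0
[-0.2834  0.0359 -0.1945] [ 0.0065 -0.14    0.0306] rows>= 5.0
[-0.3661  0.0278 -0.1331] [-0.0003 -0.0012  0.031 ] rows>= 5.0
[-0.3667  0.028   0.0249] [-0.0003 -0.0012  0.031 ] rows>= 5.0
```

```bash
python3 -m pendant '[0,0,-0.08,0,0,0,0,0,0.0,-0.16,0,0,0.01,0,-0.03,0.005,-0.24,0,0,0.02,0,-0.09,0.01,-0.31,0,0,0.03,0,-0.16,0.013,-0.36,0,-0.03,0.03,0,-0.22,0.02,-0.36,0,-0.06,0.03,0,-0.28,0.025,-0.36,0.004,-0.09,0.03,0,-0.33,0.03,-0.35,0.006,-0.125,0.03,0,-0.347,0.03,-0.34,0.008,-0.16,0.03,0,-0.347,0.03,-0.337,0.008,-0.168,0.03,0]'
python3 - <<'E'
from h import *
c=snap('scene','s1.png')
for w in [(.04,0,.20,30),(.036,0,.153,32.5),(.024,0,.145,32.5),(.012,0,.137,32.5),(0,0,.125,25),(0,0,.105,12.5),(0,0,.085,0),(0,0,.04,0),(0,0,.006,0)]: go(*foot_tool(*w))
cv2.imwrite('pics/s1c.png',cv2.resize(cv2.imread('pics/s1.png')[140:310,190:430],None,fx=3,fy=3))
E
```

```text
clock: 11.28
eef_pos: [0.5784, 0.172, 0.2794]
tool_rot: [-0.022, 0.966, 0.004, 0.257]
ft_force: [-3.6, -0.9, -7.7]
grip_width: 0.0243
grasp_force: 61.6
[-0.0139  0.0012 -0.0053] [-0.0006 -0.0021  0.0011] rows>= 1.0
[0.0481 0.0016 0.0727] [-0.0005 -0.016   0.0011] rows>= 2.0
[0.0769 0.0017 0.0747] [-0.0005 -0.016   0.0011] rows>= 2.0
[0.1056 0.0018 0.0768] [-0.0005 -0.016   0.0011] rows>= 2.0
[0.1127 0.0018 0.0861] [-0.0006  0.0257  0.0011] rows>= 2.0
[0.0906 0.0018 0.129 ] [-0.0007  0.0952  0.001 ] rows>= 3.0
[0.0712 0.0018 0.1807] [-0.0008  0.1646  0.0009] rows>= 5.0
[0.1157 0.0021 0.2589] [-0.0008  0.1646  0.0009] rows>= 5.0
[0.1493 0.0023 0.318 ] [-0.0008  0.1646  0.0009] rows>= 5.0
```

View pics/s1c.png

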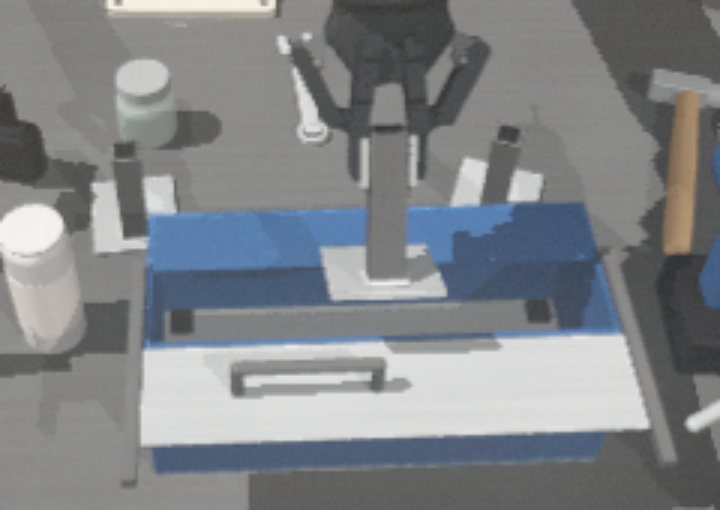

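```bash
python3 -m pendant '[0.03,0,0.04,0,-0.007,0,0,0.062,0,0.078,0,-0.014,0,0,0.062,0,0.078,0,-0.014,0,0,0.09,0,0.08,0,-0.014,0,0,0.12,0,0.082,0,-0.014,0,0,0.127,0,0.089,0,0.01,0,0,0.127,0,0.091,0,0.028,0,0,0.116,0,0.113,0,0.06,0,0,0.1045,0,0.134,0,0.097,0,0,0.1045,0,0.134,0,0.097,0,0]'
python3 - <<'E'
from h import *
for w in [(0,0,.105,12.5),(0,0,.085,0),(0,0,.04,0),(0,0,.006,0)]: go(*foot_tool(*w))
E
```

```text
clock: 12.17
eef_pos: [0.5765, 0.1729, 0.2002]
tool_rot: [-0.021, 0.994, 0.002, 0.108]
ft_force: [1.0, 0.2, -6.0]
grip_width: 0.0245
grasp_force: 61.5
[ 0.0128 -0.0012 -0.0038] [-0.0004 -0.0006 -0.0002] rows>= 1.0
[-0.021  -0.0011  0.0399] [-0.0004  0.0688 -0.0003] rows>= 2.0
[-0.0017 -0.001   0.1278] [-0.0004  0.0688 -0.0003] rows>= 2.0
[ 0.0129 -0.0009  0.1942] [-0.0004  0.0688 -0.0003] rows>= 3.0
```

```bash
python3 -m pendant '[-0.01,0,0.02,0,0.035,0,0,-0.021,0,0.04,0,0.069,0,0,-0.021,0,0.04,0,0.069,0,0,-0.012,0,0.08,0,0.069,0,0,-0.002,0,0.128,0,0.069,0,0,0.006,0,0.16,0,0.069,0,0,0.01,0,0.18,0,0.069,0,0,0.012,0,0.188,0,0.069,0,0,0.012,0,0.188,0,0.069,0,0,0.012,0,0.188,0,0.069,0,0]'
python3 - <<'E'
from h import *
for w in [(0,0,.004,0)]: go(*foot_tool(*w))
E
```

```text
clock: 13.0
eef_pos: [0.5873, 0.1737, 0.1109]
tool_rot: [-0.022, 1.0, 0.001, 0.005]
ft_force: [-0.1, -0.5, -5.3]
grip_width: 0.0244
grasp_force: 61.4
[-0.0072 -0.0017  0.0179] [0.0003 0.003  0.0003] rows>= 1.0
```

```bash
python3 -m pendant '[0,0,0.004,0,0.002,0,0,0,0,0.008,0,0.003,0,0,0,0,0.011,0,0.003,0,0,0,0,0.014,0,0.003,0,0,0,0,0.016,0,0.003,0,0,0,0,0.018,0,0.003,0,0,0,0,0.018,0,0.003,0,0,0,0,0.018,0,0.003,0,0,0,0,0.018,0,0.003,0,0,0,0,0.018,0,0.003,0,0]'
```

```text
clock: 13.83
eef_pos: [0.5868, 0.1736, 0.1033]
tool_rot: [-0.022, 1.0, 0.0, -0.0]
ft_force: [-4.7, -1.0, 10.0]
grip_width: 0.0242
grasp_force: 63.6
```

```bash
python3 -m pendant '[0,0,-0.002,0,0,0,0.3,0,0,-0.004,0,0,0,0.55,0,0,-0.004,0,0,0,0.55,0,0,-0.004,0,0,0,0.55,0,0,-0.03,0,0,0,0.55,0,0,-0.09,0,0,0,0.55,0,0,-0.16,0,0,0,0.55,0,0,-0.24,0,0,0,0.55,0,0,-0.32,0,0,0,0.55,0,0,-0.4,0,0,0,0.7]'
python3 - <<'E'
from h import *
go([.40,.13,.33],ori(np.pi/2))
E
```

```text
clock: 14.67
eef_pos: [0.5866, 0.1732, 0.302]
tool_rot: [-0.022, 1.0, 0.0, -0.002]
ft_force: [2.0, 0.3, -0.0]
grip_width: 0.0578
grasp_force: 0.0
[ 0.3768 -0.0699 -0.0549] [ 0.0001 -0.001   0.014 ] rows>= 5.0
```

```bash
python3 -m pendant '[0.05,-0.01,-0.01,0,0,0.014,1,0.11,-0.02,-0.02,0,0,0.014,1,0.18,-0.03,-0.03,0,0,0.014,1,0.25,-0.05,-0.04,0,0,0.014,1,0.31,-0.06,-0.05,0,0,0.014,1,0.35,-0.07,-0.05,0,0,0.014,1,0.377,-0.07,-0.05,0,0,0.014,1,0.377,-0.07,-0.05,0,0,0.014,1,0.377,-0.07,-0.05,0,0,0.014,1,0.377,-0.07,-0.05,0,0,0.014,1]'
cat >> h.py <<'E'
def plates(c):
    g=cv2.cvtColor(c['img'],cv2.COLOR_RGB2GRAY); hsv=cv2.cvtColor(c['img'],cv2.COLOR_RGB2HSV)
    m=((g>125)&(hsv[...,1]<40)).astype(np.uint8)
    m=cv2.morphologyEx(m,cv2.MORPH_CLOSE,np.ones((3,3)))
    for k in cv2.findContours(m,cv2.RETR_EXTERNAL,cv2.CHAIN_APPROX_NONE)[0]:
        if cv2.contourArea(k)<900: continue
        w=np.array([onz(c,*p[0],.006)[:2] for p in k],np.float32)
        (cx,cy),s,a=cv2.minAreaRect(w); print('plate ctr',round(cx,4),round(cy,4),'size',np.round(s,4),'ang',round(a,1), 'px',k.mean((0,1)).round())
E
python3 - <<'E'
from h import *
plates(snap('wrist','w4.png'))
E
```

```text
clock: 15.5
eef_pos: [0.401, 0.1303, 0.3259]
tool_rot: [-0.0, 1.0, 0.0, -0.001]
ft_force: [-0.6, -0.1, -0.2]
grip_width: 0.0852
grasp_force: 0.0
plate ctr 0.5833 -0.1644 size [0.0754 0.1662] ang 42.3 px [ 90. 288.]
plate ctr 0.3809 -0.0411 size [0.063  0.0807] ang 8.0 px [153. 155.]
plate ctr 0.3732 0.3104 size [0.0816 0.0908] ang 71.5 px [415. 152.]
plate ctr 0.2695 -0.0656 size [0.0629 0.069 ] ang 88.2 px [131.  70.]
plate ctr 0.2463 0.1336 size [0.1052 0.0312] ang 2.0 px [283.  44.]
```

View pics/w4.png

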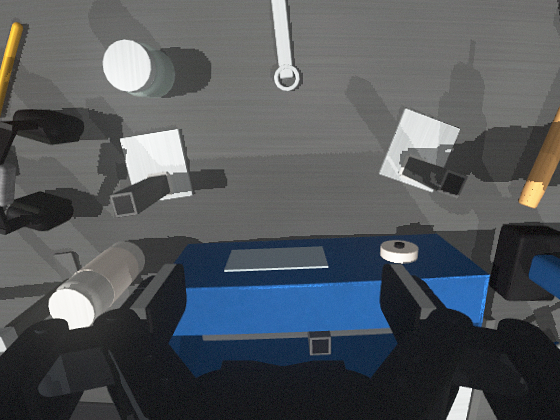

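Foot B stands upright in the cabinet, its top at (319,344). Feet A and C have not moved.

Run:
```python
from h import *
go([.3945,.303,.098],ori(np.radians(71.5)))
```

```text
[0.012  0.3453 0.4556] [-0.     -0.0008  0.1028] rows>= 7.0
```

```bash
python3 -m pendant '[0.004,0.06,0.03,0,0,0.03,1,0.008,0.13,0.06,0,0,0.06,1,0.012,0.2,0.08,0,0,0.09,1,0.012,0.27,0.1,0,0,0.103,1,0.012,0.33,0.14,0,0,0.103,1,0.012,0.345,0.2,0,0,0.103,1,0.012,0.345,0.27,0,0,0.103,1,0.012,0.345,0.34,0,0,0.103,1,0.012,0.345,0.41,0,0,0.103,1,0.012,0.345,0.45,0,0,0.103,1]'
python3 - <<'E'
from h import *
go([.3945,.303,.098],ori(np.radians(71.5)))
E
```

```text
clock: 16.38
eef_pos: [0.3922, 0.3017, 0.0962]
tool_rot: [0.161, 0.987, -0.002, -0.003]
ft_force: [-0.4, -0.3, 0.2]
grip_width: 0.0857
grasp_force: 0.0
[-0.0035  0.004  -0.0036] [-0.0019 -0.0019 -0.0001] rows>= 1.0
```

```bash
python3 -m pendant '[-0.0035,0.003,-0.003,0,0,0,1,-0.0035,0.003,-0.003,0,0,0,0,-0.0035,0.003,-0.003,0,0,0,0,-0.0035,0.003,-0.003,0,0,0,0,-0.0035,0.003,-0.003,0,0,0,0,-0.0035,0.003,-0.003,0,0,0,0,-0.0035,0.003,-0.003,0,0,0,0,-0.0035,0.003,-0.003,0,0,0,0,-0.0035,0.003,-0.003,0,0,0,0,-0.0035,0.003,-0.02,0,0,0,0]'; python3 -m pendant '[0,0,-0.05,0,0,0,0,0,0,-0.11,0,0,0,0,0,0,-0.18,0,0,0,0,0,0,-0.25,0,0,0,0,0,0,-0.32,0,0,0,0,0,0,-0.36,0,0,0,0,0,0,-0.38,0,0,0,0,0,0,-0.38,0,0,0,0,0,0,-0.38,0,0,0,0,0,0,-0.38,0,0,0,0]'
python3 - <<'E'
from h import *
for w in [(.04,.11,.20,0),(.04,.11,.20,30)]: go(*foot_tool(*w))
E
```

```text
clock: 17.22
eef_pos: [0.3948, 0.3027, 0.1102]
tool_rot: [0.161, 0.987, -0.001, -0.002]
ft_force: [-0.7, -0.3, -4.8]
grip_width: 0.0242
grasp_force: 59.4
clock: 18.05
eef_pos: [0.3955, 0.3028, 0.2993]
tool_rot: [0.161, 0.987, -0.001, -0.003]
ft_force: [-0.1, -0.0, -4.5]
grip_width: 0.0244
grasp_force: 60.0
[-4.492e-01  1.121e-01  2.000e-04] [-0.0008 -0.0016 -0.1166] rows>= 6.0
[-0.3578  0.0771  0.027 ] [-0.0313 -0.1664 -0.1138] rows>= 6.0
```

```bash
python3 -m pendant '[-0.04,0.01,-0.005,-0.003,-0.02,-0.014,0,-0.09,0.02,-0.005,-0.008,-0.04,-0.028,0,-0.14,0.03,0,-0.012,-0.06,-0.043,0,-0.18,0.04,0.006,-0.016,-0.083,-0.057,0,-0.23,0.05,0.013,-0.02,-0.1,-0.07,0,-0.28,0.06,0.02,-0.024,-0.125,-0.085,0,-0.33,0.07,0.024,-0.028,-0.15,-0.1,0,-0.358,0.077,0.027,-0.031,-0.166,-0.114,0,-0.358,0.077,0.027,-0.031,-0.166,-0.114,0,-0.358,0.077,0.027,-0.031,-0.166,-0.114,0]'
python3 - <<'E'
from h import *
for w in [(.04,.11,.20,30),(.036,.11,.153,32.5),(.024,.11,.145,32.5),(.012,.11,.137,32.5),(0,.11,.125,25),(0,.11,.105,12.5),(0,.11,.085,0),(0,.11,.04,0),(0,.11,.006,0)]: go(*foot_tool(*w))
E
```

```text
clock: 18.88
eef_pos: [0.576, 0.2817, 0.2829]
tool_rot: [-0.021, 0.967, 0.005, 0.256]
ft_force: [-1.1, -1.0, -4.7]
grip_width: 0.0242
grasp_force: 60.0
[-0.0042  0.0015 -0.0022] [-0.0006 -0.0021  0.0002] rows>= 1.0
[0.0577 0.0017 0.0758] [-0.0006 -0.016   0.0002] rows>= 2.0
[0.0865 0.0017 0.0779] [-0.0006 -0.016   0.0002] rows>= 2.0
[0.1153 0.0017 0.0799] [-0.0006 -0.016   0.0002] rows>= 2.0
[0.1224 0.0017 0.0893] [-0.0006  0.0256  0.0002] rows>= 2.0
[0.1002 0.0018 0.1321] [-0.0006  0.0951  0.0001] rows>= 3.0
[0.0808 0.0019 0.1838] [-0.0006  0.1645  0.    ] rows>= 5.0
[0.1253 0.002  0.2621] [-0.0006  0.1645  0.    ] rows>= 5.0
[0.1589 0.0022 0.3212] [-0.0006  0.1645  0.    ] rows>= 5.0
```

```bash
python3 -m pendant '[0.03,0,0.04,0,-0.007,0,0,0.06,0.002,0.077,0,-0.015,0,0,0.06,0.002,0.077,0,-0.015,0,0,0.088,0.002,0.079,0,-0.015,0,0,0.117,0.002,0.081,0,-0.015,0,0,0.124,0.002,0.087,0,0.01,0,0,0.124,0.002,0.09,0,0.027,0,0,0.113,0.002,0.112,0,0.06,0,0,0.102,0.002,0.133,0,0.096,0,0,0.102,0.002,0.133,0,0.096,0,0]'
python3 - <<'E'
from h import *
for w in [(0,.11,.105,12.5),(0,.11,.085,0),(0,.11,.04,0),(0,.11,.006,0)]: go(*foot_tool(*w))
E
```

```text
clock: 19.72
eef_pos: [0.5718, 0.2841, 0.2023]
tool_rot: [-0.02, 0.994, 0.002, 0.109]
ft_force: [-0.0, -0.3, -5.2]
grip_width: 0.0242
grasp_force: 60.1
[ 0.0141 -0.0037  0.0003] [-0.0004 -0.0001 -0.0008] rows>= 1.0
[-0.0197 -0.0036  0.044 ] [-0.0003  0.0694 -0.0008] rows>= 2.0
[-0.0002 -0.0035  0.1318] [-0.0003  0.0694 -0.0008] rows>= 2.0
[ 0.0145 -0.0035  0.1982] [-0.0003  0.0694 -0.0008] rows>= 3.0
```

```bash
python3 -m pendant '[-0.01,-0.003,0.02,0,0.035,0,0,-0.02,-0.003,0.043,0,0.069,0,0,-0.02,-0.003,0.043,0,0.069,0,0,-0.012,-0.003,0.08,0,0.069,0,0,-0.002,-0.003,0.13,0,0.069,0,0,0.006,-0.003,0.165,0,0.07,0,0,0.01,-0.003,0.185,0,0.07,0,0,0.012,-0.003,0.195,0,0.07,0,0,0.012,-0.003,0.197,0,0.07,0,0,0.012,-0.003,0.197,0,0.07,0,0]'
python3 - <<'E'
from h import *
for w in [(0,.11,.004,0)]: go(*foot_tool(*w))
E
```

```text
clock: 20.55
eef_pos: [0.5843, 0.2836, 0.1083]
tool_rot: [-0.022, 1.0, 0.001, 0.003]
ft_force: [-0.2, 0.1, -3.9]
grip_width: 0.0244
grasp_force: 60.2
[-0.0039 -0.0016  0.0126] [0.0006 0.0021 0.0002] rows>= 1.0
```

```bash
python3 -m pendant '[0,0,0.004,0,0.002,0,0,0,0,0.007,0,0.002,0,0,0,0,0.01,0,0.002,0,0,0,0,0.012,0,0.002,0,0,0,0,0.013,0,0.002,0,0,0,0,0.014,0,0.002,0,0,0,0,0.014,0,0.002,0,0,0,0,0.014,0,0.002,0,0,0,0,0.014,0,0.002,0,0,0,0,0.014,0,0.002,0,0]'; python3 -m pendant '[0,0,0,0,0,0,0.3,0,0,0,0,0,0,0.55,0,0,0,0,0,0,0.55,0,0,0,0,0,0,0.55,0,0,-0.03,0,0,0,0.55,0,0,-0.09,0,0,0,0.55,0,0,-0.16,0,0,0,0.55,0,0,-0.24,0,0,0,0.55,0,0,-0.32,0,0,0,0.55,0,0,-0.4,0,0,0,0.7]'
python3 - <<'E'
from h import *
go([.40,.02,.33],ori(np.pi/2))
E
```

```text
clock: 21.38
eef_pos: [0.5849, 0.2838, 0.1081]
tool_rot: [-0.022, 1.0, 0.002, 0.002]
ft_force: [-9.6, -3.8, 26.4]
grip_width: 0.0247
grasp_force: 64.3
clock: 22.22
eef_pos: [0.5837, 0.2826, 0.3007]
tool_rot: [-0.022, 1.0, 0.0, -0.002]
ft_force: [1.4, 0.2, 0.7]
grip_width: 0.0575
grasp_force: 0.0
[ 0.3901 -0.5088 -0.0575] [ 0.0002 -0.0012  0.0138] rows>= 8.0
```

```bash
python3 -m pendant '[0.04,-0.03,-0.04,0,0,0.014,1,0.08,-0.06,-0.08,0,0,0.014,1,0.12,-0.09,-0.1,0,0,0.014,1,0.14,-0.12,-0.12,0,0,0.014,1,0.15,-0.13,-0.12,0,0,0.014,1,0.15,-0.13,-0.12,0,0,0.014,1,0.15,-0.13,-0.12,0,0,0.014,1,0.15,-0.13,-0.12,0,0,0.014,1,0.15,-0.13,-0.12,0,0,0.014,1,0.15,-0.13,-0.12,0,0,0.014,1]'
python3 - <<'E'
from h import *
c=snap('wrist','w5.png')
s=snap('scene','s2.png')
a=cv2.imread('pics/w5.png');b=cv2.resize(cv2.imread('pics/s2.png')[200:290,230:400],None,fx=3.2,fy=3.2)
cv2.imwrite('pics/v5.png',np.vstack([a[100:400],cv2.resize(b,(560,296))]))
E
```

```text
clock: 23.05
eef_pos: [0.5123, 0.2151, 0.3582]
tool_rot: [-0.0, 1.0, 0.0, -0.002]
ft_force: [-0.0, 0.2, -0.9]
grip_width: 0.0851
grasp_force: 0.0
```

View pics/v5.png

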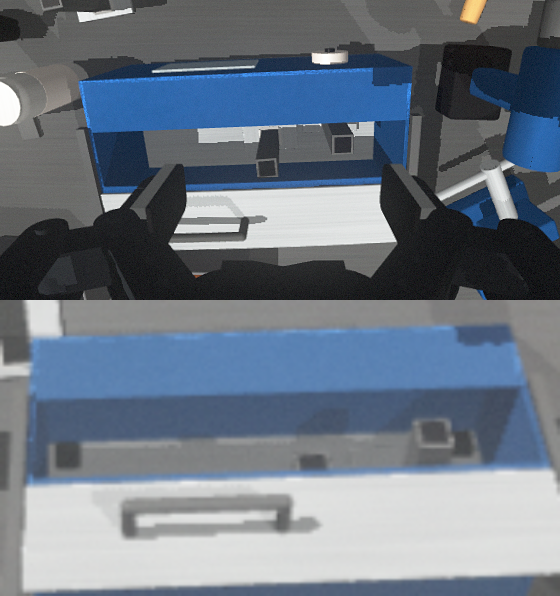

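Run:
```python
from h import *
c=snap('wrist');s=snap('scene'); Ri=R.from_euler('z',-CY)
for n,u,v in(('B',267,269),('A',342,245)): print(n,Ri.apply(onz(c,u,v,.119)-CO).round(4))
for n,u,v in(('B',312,463),('A',434,432)):
    print(n,Ri.apply(onz(s,230+u*170/560,200+(v-300)*90/296,.119)-CO).round(4))
print('slot front',Ri.apply(onz(c,260,226,.131)-CO).round(4),'cover',Ri.apply(onz(c,260,290,.135)-CO).round(4),proj(c,CO+[0,0,.004]))
g=c['img'].copy()
cv2.imwrite('pics/v6.png',cv2.resize(cv2.cvtColor(g,cv2.COLOR_RGB2BGR)[190:300,140:420],None,fx=2.8,fy=2.8,interpolation=cv2.INTER_CUBIC))
```

```text
B [0.0244 0.0223 0.119 ]
A [-0.0021  0.1108  0.119 ]
B [0.0218 0.0217 0.119 ]
A [-0.0018  0.1114  0.119 ]
slot front [-0.0334  0.0185  0.131 ] cover [0.043  0.0139 0.135 ] [254.61761314 220.82933047]
```

View pics/v6.png

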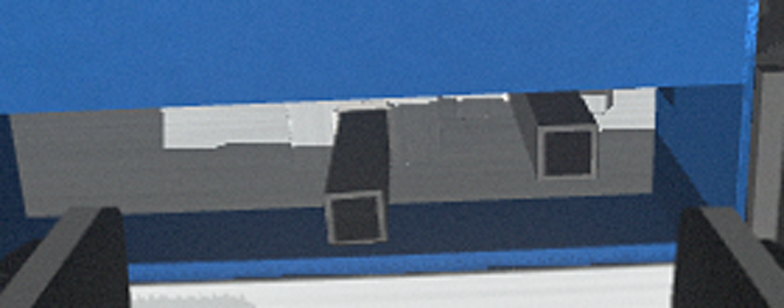

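Run:
```python
from h import *
c=snap('wrist'); Ri=R.from_euler('z',-CY)
d=dict(c); W=np.eye(4); W[:3,:3]=ori(np.pi/2).as_matrix(); W[:3,3]=[.401,.1303,.3259]; d['T']=W@np.array(bot.camera('wrist')['hand_eye'])
print('B in w4',Ri.apply(onz(d,319,344,.119)-CO).round(4))
def q(u,v,z): return Ri.apply(onz(c,140+u/2.8,190+v/2.8,z)-CO).round(4)
for u,v in [(163,148),(163,108),(225,148),(225,143),(290,147),(335,147),(390,106),(440,103),(508,99),(600,112),(612,105),(614,131),(655,129),(655,88)]: print((u,v),q(u,v,.010))
print('post base B', q(345,112,.01),q(386,110,.01))
```

```text
B in w4 [-0.006  -0.0002  0.119 ]
(163, 148) [ 0.0296 -0.0873  0.01  ]
(163, 108) [ 0.0069 -0.0846  0.01  ]
(225, 148) [ 0.031  -0.0536  0.01  ]
(225, 143) [ 0.0281 -0.0534  0.01  ]
(290, 147) [ 0.0318 -0.0185  0.01  ]
(335, 147) [0.0329 0.0057 0.01  ]
(390, 106) [0.0109 0.0364 0.01  ]
(440, 103) [0.0104 0.0629 0.01  ]
(508, 99) [0.0097 0.099  0.01  ]
(600, 112) [0.0192 0.1481 0.01  ]
(612, 105) [0.0156 0.1545 0.01  ]
(614, 131) [0.0304 0.1558 0.01  ]
(655, 129) [0.0303 0.178  0.01  ]
(655, 88) [0.0071 0.1772 0.01  ]
post base B [0.0132 0.0123 0.01  ] [0.0131 0.0341 0.01  ]
```

B seems to have been knocked about 30 mm inside the cabinet, so A probably came down on its plate edge and stopped about 5 mm high. I'll regrip A and shift it +y.

Run:
```python
from h import *
for w in [(-.003,.111,.12,0),(-.003,.111,.0095,0)]: go(*foot_tool(*w))
```

```text
[-0.1432  0.138   0.2824] [ 0.0003 -0.001  -0.0138] rows>= 5.0
[-0.1439  0.1378  0.5034] [ 0.0003 -0.001  -0.0138] rows>= 7.0
```

```bash
python3 -m pendant '[-0.04,0.04,0.06,0,0,-0.014,0.6,-0.08,0.08,0.12,0,0,-0.014,0.55,-0.12,0.12,0.17,0,0,-0.014,0.55,-0.143,0.138,0.22,0,0,-0.014,0.55,-0.143,0.138,0.26,0,0,-0.014,0.55,-0.143,0.138,0.28,0,0,-0.014,0.55,-0.143,0.138,0.28,0,0,-0.014,0.55,-0.143,0.138,0.34,0,0,-0.014,0.55,-0.143,0.138,0.41,0,0,-0.014,0.55,-0.143,0.138,0.47,0,0,-0.014,0.55]'
python3 - <<'E'
from h import *
for w in [(-.003,.111,.0095,0)]: go(*foot_tool(*w))
print(bot.get_obs()['ft_force'])
E
```

```text
clock: 24.18
eef_pos: [0.5839, 0.2839, 0.1262]
tool_rot: [-0.021, 1.0, 0.001, 0.001]
ft_force: [-0.9, -0.2, 0.0]
grip_width: 0.0467
grasp_force: 0.0
[ 0.0015 -0.0002  0.0374] [ 0.0009  0.0005 -0.    ] rows>= 1.0
[-0.9375227  -0.24236915  0.03836935]
```

```bash
python3 -m pendant '[0,0,0.02,0,0,0,0.55,0,0,0.032,0,0,0,0.55,0,0,0.034,0,0,0,0,0,0,0.034,0,0,0,0,0,0,0.034,0,0,0,0,0,0,0.034,0,0,0,0,0,0,0.025,0,0,0,0,0,0,0.015,0,0,0,0,0,0,0.006,0,0,0,0,0,0,0.006,0,0,0,0]';python3 -m pendant '[0,0.01,0,0,0,0,0,0,0.02,0,0,0,0,0,0,0.028,0,0,0,0,0,0,0.028,0.008,0,0,0,0,0,0.028,0.016,0,0,0,0,0,0.028,0.022,0,0,0,0,0,0.028,0.026,0,0,0,0,0,0.028,0.028,0,0,0,0,0,0.028,0.028,0,0,0,0,0,0.028,0.028,0,0,0,0]'
```

```text
clock: 25.02
eef_pos: [0.5833, 0.284, 0.1226]
tool_rot: [-0.022, 1.0, 0.001, -0.001]
ft_force: [-0.3, -0.5, -4.3]
grip_width: 0.0241
grasp_force: 59.1
clock: 25.85
eef_pos: [0.5819, 0.2976, 0.1099]
tool_rot: [-0.022, 1.0, 0.001, -0.001]
ft_force: [-4.5, -1.2, 8.5]
grip_width: 0.024
grasp_force: 61.0
```

```bash
python3 -m pendant '[0,0,0,0,0,0,0.3,0,0,0,0,0,0,0.55,0,0,0,0,0,0,0.55,0,0,-0.03,0,0,0,0.55,0,0,-0.09,0,0,0,0.55,0,0,-0.16,0,0,0,0.55,0,0,-0.24,0,0,0,0.55,0.04,0,-0.28,0,0,0,0.55,0.08,0,-0.32,0,0,0,0.8,0.11,0,-0.36,0,0,0.014,1]'; python3 -m pendant '[0.04,0,-0.04,0,0,0,1,0.08,0,-0.08,0,0,0,1,0.08,0,-0.1,0,0,0,1,0.08,0,-0.1,0,0,0,1,0.08,0,-0.1,0,0,0,1,0.08,0,-0.1,0,0,0,1,0.08,0,-0.1,0,0,0,1,0.08,0,-0.1,0,0,0,1,0.08,0,-0.1,0,0,0,1,0.08,0,-0.1,0,0,0,1]';python3 - <<'E'
from h import *
import pickle
pickle.dump(snap('wrist'),open('a.pkl','wb'))
E
python3 -m pendant '[0,-0.08,0,0,0,0,1,0,-0.16,0,0,0,0,1,0,-0.24,0,0,0,0,1,0,-0.32,0,0,0,0,1,0,-0.4,0,0,0,0,1,0,-0.4,0,0,0,0,1,0,-0.4,0,0,0,0,1,0,-0.4,0,0,0,0,1,0,-0.4,0,0,0,0,1,0,-0.4,0,0,0,0,1]';python3 - <<'E'
from h import *
import pickle
pickle.dump(snap('wrist'),open('b.pkl','wb'))
a,b=[pickle.load(open(f,'rb')) for f in('a.pkl','b.pkl')]
t=[]
for c in(a,b):
    ps=[proj(c,CO+R.from_euler('z',CY).apply(p)) for p in([.023,.022,.119],[-.003,.125,.119])]; print(ps)
    for p in ps:
        u,v=np.round(p).astype(int); k=c['img'][max(v-25,0):v+25,max(u-35,0):u+35]; print(u-35,v-25,k.shape)
        t.append(cv2.resize(k,(392,280),interpolation=cv2.INTER_CUBIC))
cv2.imwrite('pics/q.png',cv2.cvtColor(np.vstack([np.hstack(t[:2]),np.hstack(t[2:])]),cv2.COLOR_RGB2BGR))
E
```

```text
clock: 26.68
eef_pos: [0.5271, 0.2951, 0.2889]
tool_rot: [0.001, 1.0, 0.001, -0.001]
ft_force: [0.2, -0.5, 0.4]
grip_width: 0.0697
grasp_force: 0.0
clock: 27.52
eef_pos: [0.4881, 0.295, 0.3369]
tool_rot: [0.0, 1.0, 0.0, -0.002]
ft_force: [0.5, 0.1, -1.1]
grip_width: 0.0853
grasp_force: 0.0
clock: 28.4
eef_pos: [0.4879, 0.0965, 0.3374]
tool_rot: [-0.001, 1.0, 0.001, -0.002]
ft_force: [-0.1, -1.2, 0.0]
grip_width: 0.0854
grasp_force: 0.0
[array([196.44001861, 295.24087925]), array([285.36440661, 271.31258965])]
161 270 (50, 70, 3)
250 246 (50, 70, 3)
[array([369.10234483, 294.93789009]), array([459.48175729, 270.11455875])]
334 270 (50, 70, 3)
424 245 (50, 70, 3)
```

View pics/q.png

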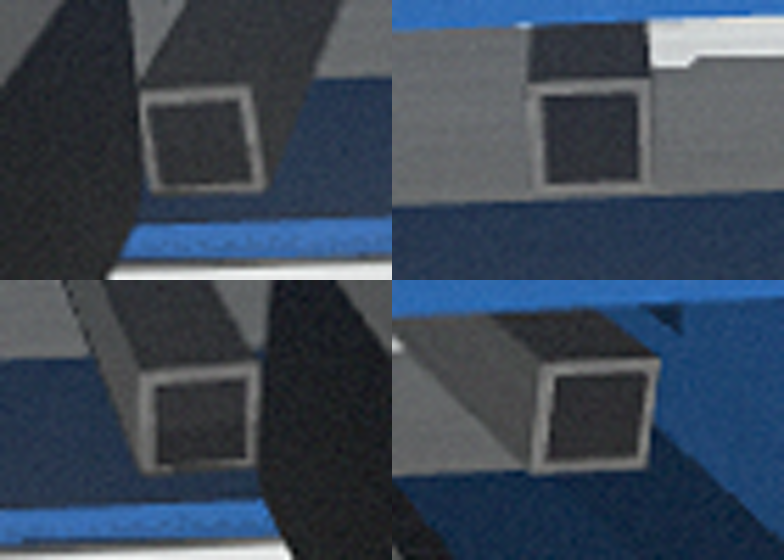

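Run:
```python
from h import *
import pickle
a,b=[pickle.load(open(f,'rb')) for f in('a.pkl','b.pkl')]
for n,p,q in(('B',(197.1,295),(369.9,294.5)),('A',(285.5,270.4),(459.9,269.1))):
    (o1,d1),(o2,d2)=ray(a,*p),ray(b,*q)
    s=np.linalg.lstsq(np.c_[d1,-d2],o2-o1,rcond=None)[0]; x=(o1+d1*s[0]+o2+d2*s[1])/2
    print(n,R.from_euler('z',-CY).apply(x-CO).round(4),np.linalg.norm(o1+d1*s[0]-o2-d2*s[1]).round(4))
```

```text
B [0.0225 0.0229 0.1192] 0.0002
A [-0.0043  0.1252  0.1193] 0.0001
```

Both post tops triangulate to z = 0.119, so A and B stand flat on the floor. Next is C.

```bash
python3 -m pendant '[0.03,-0.04,0.01,0,0,0,1,0.07,-0.08,0.02,0,0,0,1,0.12,-0.13,0.03,0,0,0,1,0.16,-0.17,0.04,0,0,0,1,0.18,-0.2,0.04,0,0,0,1,0.18,-0.2,0.04,0,0,0,1,0.18,-0.2,0.04,0,0,0,1,0.18,-0.2,0.04,0,0,0,1,0.18,-0.2,0.04,0,0,0,1,0.18,-0.2,0.04,0,0,0,1]'
python3 - <<'E'
from h import *
c=snap('wrist','w7.png'); plates(c); print(c['T'][:3,3])
go([.4165,-.0365,.095],ori(np.radians(97)))
E
```

```text
clock: 29.28
eef_pos: [0.3985, -0.004, 0.3176]
tool_rot: [-0.001, 1.0, 0.0, -0.001]
ft_force: [0.3, -0.1, -0.3]
grip_width: 0.0855
grasp_force: 0.0
plate ctr 0.7955 0.3285 size [0.0934 0.0652] ang 86.0 px [471. 408.]
plate ctr 0.5818 -0.12 size [0.0656 0.1602] ang 74.8 px [203. 294.]
plate ctr 0.4161 -0.2389 size [0.0444 0.0578] ang 74.2 px [107. 186.]
plate ctr 0.3942 -0.0392 size [0.0901 0.0806] ang 8.3 px [251. 163.]
plate ctr 0.2708 -0.0413 size [0.063  0.0713] ang 77.4 px [250.  71.]
plate ctr 0.2446 0.1312 size [0.1069 0.0325] ang 4.8 px [394.  47.]
[ 0.32771594 -0.00430397  0.43598379]
[-0.0378 -0.0653  0.445 ] [ 0.0004 -0.001  -0.0386] rows>= 6.0
```

View pics/w7.png

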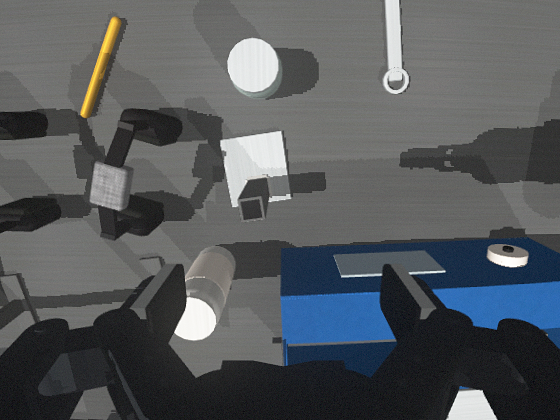

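```bash
python3 -m pendant '[-0.02,-0.03,0.07,0,0,-0.03,1,-0.038,-0.065,0.14,0,0,-0.046,1,-0.038,-0.065,0.21,0,0,-0.046,1,-0.038,-0.065,0.28,0,0,-0.046,1,-0.038,-0.065,0.34,0,0,-0.046,1,-0.038,-0.065,0.39,0,0,-0.046,1,-0.038,-0.065,0.43,0,0,-0.046,1,-0.038,-0.065,0.445,0,0,-0.046,1,-0.038,-0.065,0.445,0,0,-0.046,1,-0.038,-0.065,0.445,0,0,-0.046,0.5]';  python3 -m pendant '[0,0,0,0,0,0,0,0,0,0,0,0,0,0,0,0,0,0,0,0,0,0,0,0,0,0,0,0,0,0,0,0,0,0,0,0,0,0,0,0,0,0,0,0,0,0,0,0,0,0,0,0,0,0,0,0,0,0,-0.02,0,0,0,0,0,0,-0.06,0,0,0,0]'; python3 -m pendant '[0,0,-0.05,0,0,0,0,0,0,-0.11,0,0,0,0,0,0,-0.18,0,0,0,0,0,0,-0.25,0,0,0,0,0,0,-0.32,0,0,0,0,0,0,-0.34,0,0,0,0,0,0,-0.34,0,0,0,0,0,0,-0.34,0,0,0,0,0,0,-0.34,0,0,0,0,0,0,-0.34,0,0,0,0]'
python3 - <<'E'
from h import *
for w in [(.04,-.11,.20,0),(.04,-.11,.20,30)]: go(*foot_tool(*w,g=.095))
E
```

```text
clock: 30.17
eef_pos: [0.4166, -0.0369, 0.0954]
tool_rot: [-0.072, 0.997, 0.001, -0.001]
ft_force: [-0.4, -0.6, 0.1]
grip_width: 0.0756
grasp_force: 0.0
clock: 31.0
eef_pos: [0.4132, -0.037, 0.123]
tool_rot: [-0.072, 0.997, 0.001, -0.005]
ft_force: [0.2, -0.3, -4.6]
grip_width: 0.0246
grasp_force: 60.5
clock: 31.83
eef_pos: [0.4153, -0.0372, 0.2929]
tool_rot: [-0.072, 0.997, 0.001, -0.004]
ft_force: [0.6, -0.2, -3.7]
grip_width: 0.0244
grasp_force: 60.7
[-0.4655  0.1387 -0.0074] [ 0.0006 -0.0024  0.0321] rows>= 6.0
[-0.3711  0.1483  0.0188] [ 0.009  -0.169   0.0312] rows>= 5.0
```

```bash
python3 -m pendant '[-0.04,0.017,-0.005,0,-0.02,0.01,0,-0.09,0.034,-0.005,0.002,-0.04,0.02,0,-0.14,0.052,0,0.003,-0.06,0.03,0,-0.19,0.07,0.004,0.004,-0.083,0.03,0,-0.24,0.09,0.008,0.005,-0.1,0.03,0,-0.29,0.11,0.012,0.006,-0.125,0.03,0,-0.34,0.13,0.016,0.008,-0.15,0.03,0,-0.37,0.148,0.019,0.009,-0.169,0.031,0,-0.37,0.148,0.019,0.009,-0.169,0.031,0,-0.37,0.148,0.019,0.009,-0.169,0.031,0]'
python3 - <<'E'
from h import *
for w in [(.04,-.11,.20,30),(.036,-.11,.153,32.5),(.024,-.11,.145,32.5),(.012,-.11,.137,32.5),(0,-.11,.125,25),(0,-.11,.105,12.5)]: go(*foot_tool(*w,g=.095))
E
```

```text
clock: 32.67
eef_pos: [0.5866, 0.0627, 0.2814]
tool_rot: [-0.022, 0.966, 0.005, 0.257]
ft_force: [-0.8, 0.2, -4.1]
grip_width: 0.0243
grasp_force: 60.9
[-0.0037 -0.      0.0001] [-0.0001 -0.0011  0.0008] rows>= 1.0
[0.0582 0.0002 0.0779] [-0.0001 -0.015   0.0008] rows>= 2.0
[0.087  0.0002 0.0799] [-0.0001 -0.015   0.0008] rows>= 2.0
[0.1158 0.0003 0.0818] [-0.0001 -0.015   0.0008] rows>= 2.0
[0.1237 0.0003 0.0912] [-0.0002  0.0267  0.0008] rows>= 2.0
[0.103  0.0003 0.1338] [-0.0003  0.0962  0.0008] rows>= 3.0
```

```bash
python3 -m pendant '[0.03,0,0.04,0,-0.007,0,0,0.06,0,0.078,0,-0.015,0,0,0.06,0,0.078,0,-0.015,0,0,0.088,0,0.08,0,-0.015,0,0,0.117,0,0.082,0,-0.015,0,0,0.125,0,0.088,0,0.01,0,0,0.125,0,0.091,0,0.027,0,0,0.114,0,0.113,0,0.06,0,0,0.105,0,0.134,0,0.096,0,0,0.105,0,0.134,0,0.096,0,0]'
python3 - <<'E'
from h import *
for w in [(0,-.11,.105,12.5),(0,-.11,.085,0),(0,-.11,.04,0),(0,-.11,.006,0)]: go(*foot_tool(*w,g=.095))
E
```

```text
clock: 33.5
eef_pos: [0.5825, 0.0615, 0.1994]
tool_rot: [-0.021, 0.994, 0.002, 0.11]
ft_force: [-0.0, -0.1, -4.6]
grip_width: 0.0243
grasp_force: 60.7
[0.0149 0.002  0.0001] [-0.0004  0.0006 -0.0001] rows>= 1.0
[-0.0175  0.0021  0.0437] [-0.0004  0.07   -0.0001] rows>= 2.0
[0.0022 0.0022 0.1316] [-0.0004  0.07   -0.0001] rows>= 2.0
[0.017  0.0023 0.1979] [-0.0004  0.07   -0.0001] rows>= 3.0
```

```bash
python3 -m pendant '[-0.01,0.002,0.02,0,0.035,0,0,-0.017,0.002,0.043,0,0.07,0,0,-0.017,0.002,0.043,0,0.07,0,0,-0.01,0.002,0.08,0,0.07,0,0,0,0.002,0.12,0,0.07,0,0,0.006,0.002,0.15,0,0.071,0,0,0.01,0.002,0.17,0,0.071,0,0,0.012,0.002,0.18,0,0.071,0,0,0.012,0.002,0.184,0,0.071,0,0,0.012,0.002,0.184,0,0.071,0,0]'; python3 -m pendant '[0,0,0.003,0,0.001,0,0,0,0,0.006,0,0.001,0,0,0,0,0.008,0,0.001,0,0,0,0,0.01,0,0.001,0,0,0,0,0.012,0,0.001,0,0,0,0,0.013,0,0.001,0,0,0,0,0.014,0,0.001,0,0,0,0,0.014,0,0.001,0,0,0,0,0.014,0,0.001,0,0,0,0,0.014,0,0.001,0,0]'
python3 - <<'E'
from h import *
for w in [(0,-.11,.004,0)]: go(*foot_tool(*w,g=.095))
E
```

```text
clock: 34.33
eef_pos: [0.593, 0.0634, 0.1108]
tool_rot: [-0.022, 1.0, -0.0, 0.003]
ft_force: [0.1, 0.1, -3.4]
grip_width: 0.0248
grasp_force: 60.9
clock: 35.17
eef_pos: [0.5924, 0.0635, 0.1029]
tool_rot: [-0.022, 1.0, -0.0, 0.0]
ft_force: [0.1, 0.4, -4.1]
grip_width: 0.0242
grasp_force: 60.9
[-0.0066 -0.0011  0.0078] [-0.0002  0.0002  0.0003] rows>= 1.0
```

```bash
python3 -m pendant '[0,0,0.002,0,0,0,0,0,0,0.003,0,0,0,0,0,0,0.004,0,0,0,0,0,0,0.005,0,0,0,0,0,0,0.006,0,0,0,0,0,0,0.007,0,0,0,0,0,0,0.008,0,0,0,0,0,0,0.009,0,0,0,0,0,0,0.009,0,0,0,0,0,0,0.009,0,0,0,0]'; python3 -m pendant '[0,0,0,0,0,0,0.3,0,0,0,0,0,0,0.55,0,0,0,0,0,0,0.55,0,0,0,0,0,0,0.55,0,0,-0.03,0,0,0,0.55,0,0,-0.09,0,0,0,0.55,0,0,-0.16,0,0,0,0.55,0,0,-0.24,0,0,0,0.55,0.04,0,-0.3,0,0,0,0.7,0.08,0,-0.37,0,0,0,1]'; python3 -m pendant '[0.04,0.05,-0.03,0,0,0.014,1,0.08,0.1,-0.06,0,0,0.014,1,0.11,0.15,-0.1,0,0,0.014,1,0.11,0.2,-0.1,0,0,0.014,1,0.11,0.22,-0.1,0,0,0.014,1,0.11,0.22,-0.1,0,0,0.014,1,0.11,0.22,-0.1,0,0,0.014,1,0.11,0.22,-0.1,0,0,0.014,1,0.11,0.22,-0.1,0,0,0.014,1,0.11,0.22,-0.1,0,0,0.014,1]'
python3 - <<'E'
from h import *
c=snap('wrist','w8.png')
print(c['T'][:3,3],[proj(c,CO+R.from_euler('z',CY).apply(p)).round() for p in([.0225,.023,.119],[-.004,.125,.119],[0,-.11,.119])])
i=cv2.imread('pics/w8.png'); cv2.imwrite('pics/w8c.png',cv2.resize(i[180:320,80:480],None,fx=2,fy=2,interpolation=cv2.INTER_CUBIC))
E
```

```text
clock: 36.0
eef_pos: [0.593, 0.0635, 0.1]
tool_rot: [-0.022, 1.0, -0.0, 0.001]
ft_force: [-1.2, -0.4, 6.7]
grip_width: 0.0243
grasp_force: 62.3
clock: 36.83
eef_pos: [0.5521, 0.0618, 0.2839]
tool_rot: [-0.022, 1.0, -0.0, 0.0]
ft_force: [0.7, -0.4, -0.5]
grip_width: 0.0696
grasp_force: 0.0
clock: 37.67
eef_pos: [0.4927, 0.1683, 0.3326]
tool_rot: [0.001, 1.0, -0.001, -0.0]
ft_force: [0.4, -0.6, 0.8]
grip_width: 0.0852
grasp_force: 0.0
[0.42164209 0.16845268 0.45077719] [array([309., 293.]), array([400., 267.]), array([189., 279.])]
```

View pics/w8c.png

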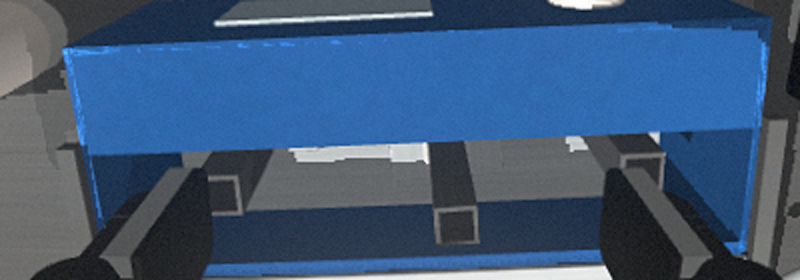

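All three tops are where predicted (C, B and A at crop (225,195), (456,224) and (642,168)), so all three stand upright. Next I close the cover.

Run:
```python
from h import *
go([.6765,.1204,.30],ori(.043))
```

```text
[-0.3678 -0.0952  0.0655] [-3.000e-04  2.000e-04  4.857e-01] rows>= 13.0
```

```bash
python3 -m pendant '[-0.04,-0.01,0,0,0,0.04,1,-0.08,-0.02,0,0,0,0.08,1,-0.12,-0.03,0,0,0,0.12,1,-0.16,-0.04,0,0,0,0.16,1,-0.2,-0.05,0.01,0,0,0.2,1,-0.24,-0.06,0.02,0,0,0.24,1,-0.28,-0.07,0.03,0,0,0.28,1,-0.32,-0.08,0.04,0,0,0.32,1,-0.35,-0.09,0.05,0,0,0.36,1,-0.368,-0.095,0.065,0,0,0.4,1]'; python3 -m pendant '[0,0,0,0,0,0.04,1,0,0,0,0,0,0.08,1,0,0,0,0,0,0.086,1,0,0,0,0,0,0.086,1,0,0,0,0,0,0.086,1,0,0,0,0,0,0.086,1,0,0,0,0,0,0.086,1,0,0,0,0,0,0.086,1,0,0,0,0,0,0.086,1,0,0,0,0,0,0.086,1]'
python3 - <<'E'
from h import *
go([.6765,.1204,.172],ori(.043))
E
```

```text
clock: 38.55
eef_pos: [0.6783, 0.1201, 0.2999]
tool_rot: [0.589, 0.808, -0.0, 0.001]
ft_force: [0.0, 0.4, -0.4]
grip_width: 0.0848
grasp_force: 0.0
clock: 39.38
eef_pos: [0.6764, 0.1219, 0.301]
tool_rot: [0.689, 0.725, 0.0, 0.001]
ft_force: [0.2, 0.4, -0.2]
grip_width: 0.0855
grasp_force: 0.0
[-2.800e-03 -2.000e-04  2.581e-01] [0.0003 0.0002 0.0025] rows>= 4.0
```

```bash
python3 -m pendant '[0,0,0.07,0,0,0,1,0,0,0.14,0,0,0,1,0,0,0.2,0,0,0,1,0,0,0.24,0,0,0,1,0,0,0.258,0,0,0,1,0,0,0.258,0,0,0,1,0,0,0.258,0,0,0,0,0,0,0.258,0,0,0,0,0,0,0.258,0,0,0,0,0,0,0.258,0,0,0,0]'; python3 -m pendant '[0,0,0,0,0,0,0,0,0,0,0,0,0,0,0,0,0,0,0,0,0,0,-0.02,0,0,0,0,0,0,-0.04,0,0,0,0,0,0,-0.06,0,0,0,0,0,0,-0.08,0,0,0,0,0,0,-0.1,0,0,0,0,0,0,-0.12,0,0,0,0,0,0,-0.14,0,0,0,0,0,0,-0.145,0,0,0,0,0]'; python3 -m pendant '[0,-0.004,0,0,0,0,0,0,-0.008,0,0,0,0,0,0,-0.011,0,0,0,0,0,0,-0.014,0,0,0,0,0,0,-0.017,0,0,0,0,0,0,-0.019,0,0,0,0,0,0,-0.021,0,0,0,0,0,0,-0.022,0,0,0,0,0,0,-0.022,0,0,0,0,0,0,-0.022,0,0,0,0,0]'
```

```text
clock: 40.22
eef_pos: [0.6776, 0.122, 0.174]
tool_rot: [0.689, 0.725, 0.001, 0.002]
ft_force: [-0.1, -0.2, 0.0]
grip_width: 0.039
grasp_force: 0.0
clock: 41.05
eef_pos: [0.666, 0.1213, 0.173]
tool_rot: [0.689, 0.725, 0.001, 0.001]
ft_force: [2.2, 0.7, 6.3]
grip_width: 0.0079
grasp_force: 58.9schema error: expected 10 rows
```

```bash
python3 -m pendant '[0,-0.015,0,0,0,0,0,0,-0.03,0,0,0,0,0,0,-0.045,0,0,0,0,0,0,-0.06,0,0,0,0,0,0,-0.075,0,0,0,0,0,0,-0.09,0,0,0,0,0,0,-0.105,0,0,0,0,0,0,-0.115,0,0,0,0,0,0,-0.122,0,0,0,0,0,0,-0.126,0,0,0,0,0]'; python3 -m pendant '[0,-0.003,0,0,0,0,0,0,-0.006,0,0,0,0,0,0,-0.008,0,0,0,0,0,0,-0.01,0,0,0,0,0,0,-0.012,0,0,0,0,0,0,-0.014,0,0,0,0,0,0,-0.016,0,0,0,0,0,0,-0.018,0,0,0,0,0,0,-0.018,0,0,0,0,0,0,-0.018,0,0,0,0,0]'
```

```text
clock: 41.88
eef_pos: [0.6028, 0.1186, 0.1729]
tool_rot: [0.689, 0.725, 0.001, 0.001]
ft_force: [3.0, 0.9, 4.4]
grip_width: 0.0078
grasp_force: 59.2
clock: 42.72
eef_pos: [0.5942, 0.1182, 0.1729]
tool_rot: [0.689, 0.725, 0.001, 0.001]
ft_force: [2.4, 1.7, 6.0]
grip_width: 0.0079
grasp_force: 59.3
```

```bash
python3 -m pendant '[0,-0.002,0,0,0,0,0,0,-0.004,0,0,0,0,0,0,-0.006,0,0,0,0,0,0,-0.008,0,0,0,0,0,0,-0.01,0,0,0,0,0,0,-0.01,0,0,0,0,0,0,-0.01,0,0,0,0,0,0,-0.01,0,0,0,0,0,0,-0.01,0,0,0,0,0,0,-0.01,0,0,0,0,0]'
```

```text
clock: 43.55
eef_pos: [0.594, 0.1182, 0.173]
tool_rot: [0.689, 0.725, 0.005, 0.004]
ft_force: [14.2, 3.2, -2.1]
grip_width: 0.0081
grasp_force: 58.7
```

```bash
python3 -m pendant '[0,0.01,0,0,0,0,0,0,0.01,0,0,0,0,0.5,0,0.01,0,0,0,0,1,0,0.01,0,0,0,0,1,0,0.01,0,0,0,0,1,0,0.01,-0.06,0,0,0,1,0,0.01,-0.12,0,0,0,1,0,0.01,-0.19,0,0,0,1,0,0.01,-0.26,0,0,0,1,0,0.01,-0.32,0,0,0,1]'
python3 - <<'E'
from h import *
go([.36,-.25,.33],ori(np.pi/2))
E
```

```text
clock: 44.38
eef_pos: [0.593, 0.1175, 0.3338]
tool_rot: [0.689, 0.725, -0.0, 0.001]
ft_force: [0.8, 0.6, 0.7]
grip_width: 0.0853
grasp_force: 0.0
[-0.7107 -0.5024  0.0079] [-0.00e+00  4.00e-04 -4.84e-01] rows>= 13.0
```

```bash
python3 -m pendant '[-0.06,-0.04,0,0,0,-0.04,1,-0.12,-0.085,0,0,0,-0.08,1,-0.18,-0.13,0,0,0,-0.12,1,-0.24,-0.17,0,0,0,-0.16,1,-0.3,-0.21,0,0,0,-0.2,1,-0.36,-0.25,0,0,0,-0.24,1,-0.42,-0.3,0,0,0,-0.28,1,-0.48,-0.34,0,0,0,-0.32,1,-0.54,-0.38,0,0,0,-0.36,1,-0.6,-0.42,0,0,0,-0.4,1]'
python3 - <<'E'
from h import *
go([.36,-.25,.33],ori(np.pi/2))
E
```

```text
clock: 45.22
eef_pos: [0.4007, -0.1879, 0.3316]
tool_rot: [0.168, 0.986, -0.0, -0.0]
ft_force: [0.7, 0.1, -0.4]
grip_width: 0.0856
grasp_force: 0.0
[ 0.0357 -0.1441  0.0033] [-1.000e-04 -0.000e+00 -1.076e-01] rows>= 3.0
```

```bash
python3 -m pendant '[0.01,-0.05,0,0,0,-0.036,1,0.02,-0.1,0,0,0,-0.072,1,0.036,-0.144,0,0,0,-0.108,1,0.036,-0.144,0,0,0,-0.108,1,0.036,-0.144,0,0,0,-0.108,1,0.036,-0.144,0,0,0,-0.108,1,0.036,-0.144,0,0,0,-0.108,1,0.036,-0.144,0,0,0,-0.108,1,0.036,-0.144,0,0,0,-0.108,1,0.036,-0.144,0,0,0,-0.108,1]'
python3 - <<'E'
from h import *
c=snap('wrist','w9.png'); print(bot.get_obs()['eef_pos'])
E
```

```text
clock: 46.05
eef_pos: [0.3617, -0.2482, 0.3319]
tool_rot: [0.002, 1.0, -0.0, 0.0]
ft_force: [0.1, 0.3, -0.0]
grip_width: 0.0855
grasp_force: 0.0
[ 0.36167028 -0.24831841  0.33189671]
```

View pics/w9.png

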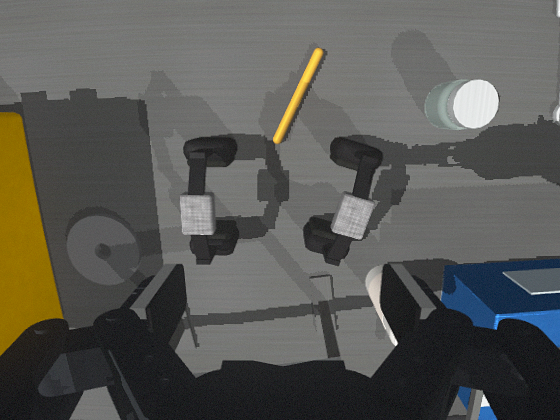

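Ear2's pad is at (198,214) and ear1's at (353,216), rotated about -18°.

Run:
```python
from h import *
c=snap('wrist'); g=cv2.cvtColor(c['img'],cv2.COLOR_RGB2GRAY)
m=np.zeros_like(g); m[180:250,165:400]=(g[180:250,165:400]>120)
m=cv2.morphologyEx(m,cv2.MORPH_CLOSE,np.ones((5,5)))
for k in cv2.findContours(m,cv2.RETR_EXTERNAL,cv2.CHAIN_APPROX_NONE)[0]:
    if cv2.contourArea(k)<300: continue
    w=np.array([onz(c,*p[0],.123)[:2] for p in k],np.float32); r=cv2.minAreaRect(w); print(k.mean((0,1)).round(),np.round(r[0],4),np.round(r[1],4),round(r[2],1), cv2.boundingRect(k))
# rail top from top camera
t=snap('top'); g=cv2.cvtColor(t['img'],cv2.COLOR_RGB2GRAY)
m=np.zeros_like(g); m[178:205,355:442]=(g[178:205,355:442]>150)
for k in cv2.findContours(m,cv2.RETR_EXTERNAL,cv2.CHAIN_APPROX_NONE)[0]:
    if cv2.contourArea(k)<200: continue
    w=np.array([onz(t,*p[0],.15)[:2] for p in k],np.float32); r=cv2.minAreaRect(w); print('rail',np.round(r[0],4),np.round(r[1],4),round(r[2],1))
```

```text
[288. 231.] [ 0.4088 -0.2434] [0.054  0.0268] 38.3 (269, 207, 39, 43)
[344. 198.] [ 0.3844 -0.1948] [0.0871 0.0631] 89.9 (293, 180, 86, 60)
[238. 196.] [ 0.3713 -0.2951] [0.0611 0.0377] 89.7 (206, 180, 62, 37)
[183. 210.] [ 0.3824 -0.3452] [0.0497 0.0561] 84.2 (165, 180, 48, 55)
rail [ 0.5861 -0.301 ] [0.0194 0.2379] 8.1
```

Run:
```python
from h import *
c=snap('wrist'); g=cv2.GaussianBlur(cv2.cvtColor(c['img'],cv2.COLOR_RGB2GRAY),(3,3),0)
print(g[214,170:230:3],g[214,320:385:3])
for th in(130,145):
  m=np.zeros_like(g); m[185:245,165:400]=(g[185:245,165:400]>th)
  m=cv2.morphologyEx(m,cv2.MORPH_OPEN,np.ones((3,3)))
  for k in cv2.findContours(m,cv2.RETR_EXTERNAL,cv2.CHAIN_APPROX_NONE)[0]:
    if cv2.contourArea(k)<500: continue
    w=np.array([onz(c,*p[0],.123)[:2] for p in k],np.float32); r=cv2.minAreaRect(w); print(th,k.mean((0,1)).round(),np.round(r[0],4),np.round(r[1],4),round(r[2],1), cv2.boundingRect(k))
```

```text
[118 118 119 119 170 177 177 173 171 175 181 165 169 160 104  89 105 104
 104 106] [ 98  99  64  62  60  92 143 168 175 178 167 165 173 170 172 169 166 106
  71  72  73  70]
130 [353. 217.] [ 0.3919 -0.1765] [0.0327 0.0413] 73.7 (333, 196, 40, 43)
130 [196. 215.] [ 0.3891 -0.3391] [0.0323 0.0411] 89.9 (180, 196, 33, 39)
145 [353. 217.] [ 0.3921 -0.1765] [0.0315 0.0405] 73.4 (334, 197, 39, 42)
145 [196. 215.] [ 0.3897 -0.339 ] [0.0306 0.0402] 89.4 (181, 197, 31, 38)
```

Run:
```python
from h import *
go([.391,-.177,.133],ori(np.radians(73.7)))
```

```text
[-0.0582  0.1436  0.3978] [-0.0002  0.0002  0.0893] rows>= 6.0
```

```bash
python3 -m pendant '[-0.03,0.07,0.03,0,0,0.04,1,-0.058,0.143,0.08,0,0,0.08,1,-0.058,0.143,0.15,0,0,0.089,1,-0.058,0.143,0.22,0,0,0.089,1,-0.058,0.143,0.29,0,0,0.089,1,-0.058,0.143,0.35,0,0,0.089,1,-0.058,0.143,0.385,0,0,0.089,1,-0.058,0.143,0.398,0,0,0.089,1,-0.058,0.143,0.398,0,0,0.089,1,-0.058,0.143,0.398,0,0,0.089,0.5]'; python3 -m pendant '[0,0,0,0,0,0,0,0,0,0,0,0,0,0,0,0,0,0,0,0,0,0,0,0,0,0,0,0,0,0,0,0,0,0,0,0,0,-0.05,0,0,0,0,0,0,-0.12,0,0,0,0,0,0,-0.19,0,0,0,0,0,0,-0.26,0,0,0,0,0,0,-0.33,0,0,0,0,0,0,-0.4,0,0,0,0]'
python3 - <<'E'
from h import *
go([.578,-.2467,.335],ori(np.radians(98.1)))
E
```

```text
clock: 47.08
eef_pos: [0.3914, -0.1778, 0.1336]
tool_rot: [0.142, 0.99, -0.0, 0.001]
ft_force: [0.2, 0.8, 0.6]
grip_width: 0.0757
grasp_force: 0.0
[-0.3976 -0.0279 -0.402 ] [-0.0003  0.0005 -0.1354] rows>= 7.0schema error: expected 10 rows
```

```bash
python3 -m pendant '[0,0,0,0,0,0,0,0,0,0,0,0,0,0,0,0,0,0,0,0,0,0,0,0,0,0,0,0,0,0,0,0,0,0,0,0,0,-0.05,0,0,0,0,0,0,-0.12,0,0,0,0,0,0,-0.19,0,0,0,0,0,0,-0.26,0,0,0,0,0,0,-0.33,0,0,0,0]'
python3 - <<'E'
from h import *
go([.578,-.2467,.335],ori(np.radians(98.1)))
E
```

```text
clock: 47.92
eef_pos: [0.39, -0.1771, 0.2996]
tool_rot: [0.142, 0.99, -0.0, 0.0]
ft_force: [0.5, -0.6, -2.8]
grip_width: 0.0327
grasp_force: 60.9
[-0.3999 -0.0282 -0.0705] [-0.0002  0.0002 -0.1354] rows>= 5.0
```

```bash
python3 -m pendant '[0,0,-0.04,0,0,0,0,0,0,-0.07,0,0,0,0,-0.06,-0.004,-0.07,0,0,-0.02,0,-0.13,-0.01,-0.07,0,0,-0.045,0,-0.2,-0.014,-0.07,0,0,-0.07,0,-0.27,-0.02,-0.07,0,0,-0.1,0,-0.33,-0.024,-0.07,0,0,-0.12,0,-0.38,-0.027,-0.07,0,0,-0.135,0,-0.4,-0.028,-0.07,0,0,-0.135,0,-0.4,-0.028,-0.07,0,0,-0.135,0]'
python3 - <<'E'
from h import *
go([.578,-.2467,.18],ori(np.radians(98.1)))
E
```

```text
clock: 48.75
eef_pos: [0.5805, -0.2475, 0.3307]
tool_rot: [-0.07, 0.998, 0.0, -0.001]
ft_force: [-0.5, 1.3, -2.3]
grip_width: 0.0323
grasp_force: 60.9
[0.0043 0.0021 0.3014] [ 0.0001 -0.0004 -0.0004] rows>= 4.0
```

```bash
python3 -m pendant '[0.002,0.002,0.04,0,0,0,0,0.002,0.002,0.08,0,0,0,0,0.002,0.002,0.12,0,0,0,0,0.002,0.002,0.16,0,0,0,0,0.002,0.002,0.2,0,0,0,0,0.002,0.002,0.24,0,0,0,0,0.002,0.002,0.27,0,0,0,0,0.002,0.002,0.29,0,0,0,0,0.002,0.002,0.296,0,0,0,0,0.002,0.002,0.296,0,0,0,0]'; python3 -m pendant '[0,0,0.002,0,0,0,0,0,0,0.004,0,0,0,0,0,0,0.006,0,0,0,0,0,0,0.008,0,0,0,0,0,0,0.01,0,0,0,0,0,0,0.01,0,0,0,0,0,0,0.01,0,0,0,0,0,0,0.01,0,0,0,0,0,0,0.01,0,0,0,0,0,0,0.01,0,0,0,0]'
```

```text
clock: 49.58
eef_pos: [0.5768, -0.2459, 0.1846]
tool_rot: [-0.07, 0.998, 0.0, -0.0]
ft_force: [-0.7, 0.8, -2.7]
grip_width: 0.0321
grasp_force: 60.9
clock: 50.42
eef_pos: [0.5777, -0.2461, 0.1801]
tool_rot: [-0.07, 0.998, -0.0, 0.0]
ft_force: [0.7, 0.6, -2.6]
grip_width: 0.0325
grasp_force: 60.9
```

Still free; lower a little more until contact.

```bash
python3 -m pendant '[0,0,0.001,0,0,0,0,0,0,0.002,0,0,0,0,0,0,0.003,0,0,0,0,0,0,0.004,0,0,0,0,0,0,0.005,0,0,0,0,0,0,0.006,0,0,0,0,0,0,0.006,0,0,0,0,0,0,0.006,0,0,0,0,0,0,0.006,0,0,0,0,0,0,0.006,0,0,0,0]'
```

```text
clock: 51.25
eef_pos: [0.5778, -0.2462, 0.1791]
tool_rot: [-0.07, 0.998, -0.001, 0.001]
ft_force: [-4.0, 2.2, 7.4]
grip_width: 0.0324
grasp_force: 62.1
```

```bash
python3 -m pendant '[0,0,-0.002,0,0,0,0.3,0,0,-0.002,0,0,0,0.6,0,0,-0.002,0,0,0,0.6,0,0,-0.002,0,0,0,0.6,0,0,-0.02,0,0,0,0.6,0,0,-0.05,0,0,0,0.6,0,0,-0.1,0,0,0,0.8,0,0,-0.16,0,0,0,1,0,0,-0.22,0,0,0,1,0,0,-0.25,0,0,0,1]'
python3 - <<'E'
from h import *
go([.389,-.3395,.3],ori(np.radians(90)))
go([.389,-.3395,.133],ori(np.radians(90)))
t=snap('top','t9.png')
E
```

```text
clock: 52.08
eef_pos: [0.5786, -0.2465, 0.3071]
tool_rot: [-0.07, 0.998, -0.002, 0.003]
ft_force: [0.6, -0.2, -0.0]
grip_width: 0.0853
grasp_force: 0.0
[ 0.4016 -0.1312  0.0123] [-0.0012  0.0021  0.0446] rows>= 6.0
[ 0.4036 -0.1299  0.3463] [-0.0012  0.0021  0.0446] rows>= 7.0
```

```bash
python3 -m pendant '[0.06,-0.02,0,0,0,0.01,1,0.12,-0.04,0,0,0,0.02,1,0.19,-0.06,0,0,0,0.03,1,0.26,-0.085,0,0,0,0.04,1,0.32,-0.105,0,0,0,0.044,1,0.37,-0.12,0,0,0,0.044,1,0.4,-0.131,0.01,0,0,0.044,1,0.402,-0.131,0.04,0,0,0.044,1,0.402,-0.131,0.1,0,0,0.044,1,0.402,-0.131,0.12,0,0,0.044,1]'
python3 - <<'E'
from h import *
go([.389,-.3395,.133],ori(np.radians(90)))
E
```

```text
clock: 52.97
eef_pos: [0.386, -0.3383, 0.239]
tool_rot: [-0.0, 1.0, 0.001, -0.001]
ft_force: [0.2, 0.2, -0.5]
grip_width: 0.0853
grasp_force: 0.0
[-0.0064 -0.0029  0.212 ] [ 0.0007 -0.0008  0.0002] rows>= 3.0
```

```bash
python3 -m pendant '[-0.005,-0.002,0.05,0,0,0,1,-0.005,-0.002,0.11,0,0,0,1,-0.005,-0.002,0.16,0,0,0,1,-0.005,-0.002,0.19,0,0,0,1,-0.005,-0.002,0.205,0,0,0,1,-0.005,-0.002,0.212,0,0,0,1,-0.005,-0.002,0.212,0,0,0,1,-0.005,-0.002,0.212,0,0,0,1,-0.005,-0.002,0.212,0,0,0,1,-0.005,-0.002,0.212,0,0,0,1]'
python3 - <<'E'
from h import *
go([.389,-.3395,.133],ori(np.radians(90)))
E
```

```text
clock: 53.8
eef_pos: [0.3911, -0.3407, 0.1373]
tool_rot: [-0.001, 1.0, -0.001, 0.001]
ft_force: [-0.4, 0.8, -0.6]
grip_width: 0.0856
grasp_force: 0.0
[0.0041 0.0024 0.0086] [-0.0007  0.0009  0.0006] rows>= 1.0
```

```bash
python3 -m pendant '[0.003,0.002,0.008,0,0,0,1,0.003,0.002,0.008,0,0,0,1,0.003,0.002,0.008,0,0,0,0,0.003,0.002,0.008,0,0,0,0,0.003,0.002,0.008,0,0,0,0,0.003,0.002,0.008,0,0,0,0,0.003,0.002,0.008,0,0,0,0,0.003,0.002,0.008,0,0,0,0,0.003,0.002,0.008,0,0,0,0,0.003,0.002,0.008,0,0,0,0]'; python3 -m pendant '[0,0,-0.04,0,0,0,0,0,0,-0.1,0,0,0,0,0,0,-0.17,0,0,0,0,0,0,-0.24,0,0,0,0,0,0,-0.31,0,0,0,0,0,0,-0.37,0,0,0,0,0,0,-0.4,0,0,0,0,0,0,-0.4,0,0,0,0,0,0,-0.4,0,0,0,0,0,0,-0.4,0,0,0,0]'
python3 - <<'E'
from h import *
go([.5929,-.3507,.335],ori(np.radians(98.1)))
E
```

```text
clock: 54.63
eef_pos: [0.3891, -0.3391, 0.1324]
tool_rot: [-0.001, 1.0, -0.0, 0.001]
ft_force: [0.1, 0.8, 4.0]
grip_width: 0.0323
grasp_force: 61.2
clock: 55.47
eef_pos: [0.3881, -0.3385, 0.3297]
tool_rot: [-0.001, 1.0, 0.001, -0.001]
ft_force: [0.3, 0.6, -3.6]
grip_width: 0.0325
grasp_force: 60.5
[-0.4096 -0.0251 -0.0116] [ 0.0006 -0.0007 -0.0444] rows>= 5.0
```

```bash
python3 -m pendant '[-0.05,-0.003,-0.01,0,0,-0.005,0,-0.11,-0.007,-0.01,0,0,-0.012,0,-0.18,-0.011,-0.01,0,0,-0.02,0,-0.25,-0.015,-0.01,0,0,-0.028,0,-0.31,-0.02,-0.01,0,0,-0.035,0,-0.36,-0.022,-0.01,0,0,-0.04,0,-0.4,-0.025,-0.01,0,0,-0.044,0,-0.41,-0.025,-0.01,0,0,-0.044,0,-0.41,-0.025,-0.01,0,0,-0.044,0,-0.41,-0.025,-0.01,0,0,-0.044,0]'
python3 - <<'E'
from h import *
go([.5929,-.3507,.18],ori(np.radians(98.1)))
E
```

```text
clock: 56.3
eef_pos: [0.5931, -0.3509, 0.3347]
tool_rot: [-0.07, 0.998, 0.001, -0.002]
ft_force: [-0.5, -1.0, -2.7]
grip_width: 0.0329
grasp_force: 60.6
[-0.0007 -0.      0.3093] [ 0.0006 -0.001  -0.0004] rows>= 4.0
```

```bash
python3 -m pendant '[0,0,0.04,0,0,0,0,0,0,0.08,0,0,0,0,0,0,0.12,0,0,0,0,0,0,0.16,0,0,0,0,0,0,0.2,0,0,0,0,0,0,0.24,0,0,0,0,0,0,0.275,0,0,0,0,0,0,0.295,0,0,0,0,0,0,0.305,0,0,0,0,0,0,0.305,0,0,0,0]'; python3 -m pendant '[0,0,0.002,0,0,0,0,0,0,0.003,0,0,0,0,0,0,0.004,0,0,0,0,0,0,0.005,0,0,0,0,0,0,0.006,0,0,0,0,0,0,0.007,0,0,0,0,0,0,0.008,0,0,0,0,0,0,0.008,0,0,0,0,0,0,0.008,0,0,0,0,0,0,0.008,0,0,0,0]'
```

```text
clock: 57.13
eef_pos: [0.5924, -0.3511, 0.1839]
tool_rot: [-0.07, 0.998, 0.0, -0.001]
ft_force: [-0.6, 0.9, -2.1]
grip_width: 0.0325
grasp_force: 60.6
clock: 57.97
eef_pos: [0.5939, -0.3512, 0.1806]
tool_rot: [-0.07, 0.998, -0.0, 0.0]
ft_force: [0.0, -0.7, -2.9]
grip_width: 0.0325
grasp_force: 60.6
```

```bash
python3 -m pendant '[0,0,0.001,0,0,0,0,0,0,0.002,0,0,0,0,0,0,0.003,0,0,0,0,0,0,0.004,0,0,0,0,0,0,0.005,0,0,0,0,0,0,0.006,0,0,0,0,0,0,0.007,0,0,0,0,0,0,0.007,0,0,0,0,0,0,0.007,0,0,0,0,0,0,0.007,0,0,0,0]'
```

```text
clock: 58.8
eef_pos: [0.5938, -0.3512, 0.1774]
tool_rot: [-0.07, 0.998, -0.0, 0.0]
ft_force: [-0.9, 0.8, -1.1]
grip_width: 0.0324
grasp_force: 60.7
```

```bash
python3 -m pendant '[0,0,0.002,0,0,0,0,0,0,0.002,0,0,0,0.3,0,0,0,0,0,0,0.6,0,0,0,0,0,0,0.6,0,0,0,0,0,0,0.6,0,0,-0.02,0,0,0,0.6,0,0,-0.06,0,0,0,0.6,0,0,-0.12,0,0,0,0.8,0,0,-0.19,0,0,0,1,0,0,-0.26,0,0,0,1]'; python3 -m pendant '[0.06,0,-0.03,0,0,0,1,0.13,0,-0.06,0,0,0,1,0.2,0,-0.06,0,0,0,1,0.27,0,-0.06,0,0,0,1,0.34,0,-0.06,0,0,0,1,0.4,0,-0.06,0,0,0,1,0.4,0,-0.06,0,0,0,1,0.4,0,-0.06,0,0,0,1,0.4,0,-0.06,0,0,0,1,0.4,0,-0.06,0,0,0,1]'
python3 - <<'E'
from h import *
snap('scene','f.png'); snap('top','ft.png')
a=cv2.imread('pics/f.png')[120:300,40:480]; b=cv2.imread('pics/ft.png')[140:290,120:450]
cv2.imwrite('pics/fin.png',np.vstack([cv2.resize(a,(700,286),interpolation=cv2.INTER_CUBIC),cv2.resize(b,(690,313),interpolation=cv2.INTER_CUBIC)[:,:690].copy() if 0 else cv2.resize(b,(700,313),interpolation=cv2.INTER_CUBIC)]))
E
```

```text
clock: 59.63
eef_pos: [0.5933, -0.3508, 0.3087]
tool_rot: [-0.07, 0.998, -0.0, 0.0]
ft_force: [0.4, -1.3, 0.4]
grip_width: 0.0842
grasp_force: 0.0
clock: 60.47
eef_pos: [0.3968, -0.379, 0.3372]
tool_rot: [-0.07, 0.998, -0.001, 0.001]
ft_force: [0.9, -0.2, 0.3]
grip_width: 0.0851
grasp_force: 0.0
```

View pics/fin.png

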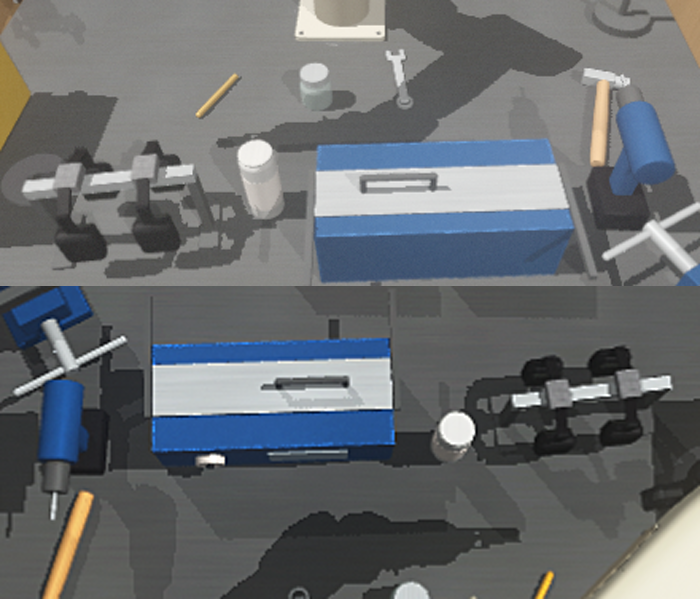

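The cover is closed with its handle at (400,182). Both ear defenders straddle the bar at (68,175) and (147,168), and the can and drill are standing.

```bash
python3 -c "
from workcell import bot
print(bot.job_done())"
```

```text
the job is handed in; nothing more can be done
None
```

The job is handed in at about 60 s on the robot's clock: all three post feet stand upright in the closed cabinet, both ear defenders hang over the bar, and the spray can and drill are still standing. One foot had shifted about 3 cm inside the cabinet by my next look; it stayed upright.

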